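# Load a paste cartridge in the bench dispenser

### The job

Load the orange cartridge in the dispenser: lift the red sprung clamp bar by its knob and turn it well aside, then lay the cartridge (do not drop it) in the black saddles with its white flange in the flange slot and its plunger towards the steel pusher. Turn the bar back until it drops and holds the barrel down, then push the spokes of the star wheel round anticlockwise (seen from above) until the pusher meets the plunger. Leave the blue cartridge, the bottle, the meter and the black and white box where they are.

Things in the scene. Friction and masses are not known exactly. Their poses are not given: they have to be found in the camera images.
- loader: Bench dispenser, fixed; pose varies. Grey base plate 12 mm thick, local x -45..125, y -85..245 mm. Origin on the table top, z up, below the middle of the cradle. A properly loaded cartridge has its origin at local (0, 0, 55) mm and its y axis along local +y. Blue drive box 90 x 90 mm, y 152..242, its top at z = 70 mm, lies under the star wheel.
- cradle (a point): where a seated cartridge's origin comes, dispenser local (0, 0, 55) mm. Two black 45-degree V saddles (14 mm long, 50 mm wide, tops at z = 57) at local y = -38 and +38 carry the 30 mm barrel, its axis along local y. Between them (y -31..31) there is only the base plate, top at 12 mm.
- flange_slot (a point): middle of the flange slot, dispenser local (0, 57, 45) mm: a gap 9 mm wide along y between aluminium posts that stand at x = 18..28 mm on both sides, 50 mm high, with flared lead-ins up to 61 mm.
- clamp_post (a point): top of the upright 14 mm steel post on which the clamp bar slides and turns, dispenser local (85, 0, 140) mm. A stepped sleeve, 86 mm high and up to 38 mm from the post's axis, stands round its -x, -y and +x sides.
- clamp_lift (a joint): height of the red clamp bar over its lowest position, m, 0..0.040, 0 at the start. A spring pulls it down (with the weight about 4 N at 0, 6 to 7 N at 0.03). It can turn only when lifted over 0.022; turned aside it rests on the sleeve at about 0.022 by itself. On a seated barrel it rests at about 0.005 and presses with about 4 N.
- clamp_swing (a joint): turn of the bar about the post, rad, 0..2.0, growing anticlockwise from above. 0 (start): it lies across the cradle over local y = 0, towards local -x. At value s it points along local (-cos s, -sin s), so it swings out over the cradle's -y end. It stays where it is left (light friction). Brought back below about 0.15 it drops off the sleeve's step.
- clamp_knob (a point): centre of the top of the black knob on the clamp bar's free end, 125 mm from the post's axis. Round upright knob, diameter 20 mm, 35 mm tall, standing on the bar (14 mm wide, 10 mm thick). At lift 0 the knob's top is at z = 110 mm, the bar's top at 75 mm, its underside at 65 mm; all rise with the lift.
- orange_cartridge: Orange cartridge, to be loaded; loose, 0.06 to 0.13 kg. Barrel diameter 30 mm, y -55..55 mm. Origin on the barrel's axis at its middle, y along the axis towards the plunger. White nozzle to y = -75; white flange 56 (x) x 4 (y) x 36 (z) mm at y = 57; plunger rod (12 mm) ending in a 22 mm disc at y = 90. Starts level in one of the two places of the rest, axis 40 mm above the table.
- orange_cartridge_plunger (a point): centre of the end face of the orange cartridge's plunger disc (cartridge local y = 90 mm)
- blue_cartridge: Blue cartridge, same shape, frame and size as the orange one; lies in the other place of the rest. To be left alone.
- rest: Fixed grey rest for two cartridges, base 170 x 120 x 6 mm, origin on the table top below its middle; pose varies. Cartridges lie parallel to its y axis at local x = -40 and +40 mm in V saddles (14 mm long) at local y = -38 and 38; no walls between the saddles.
- wheel (a joint): angle of the star wheel, rad, grows anticlockwise seen from above; starts between 0 and 0.6 and stays where it is left (turns with about 0.05 N m). Each radian advances the pusher 12 mm towards the cradle.
- wheel_hub (a point): centre of the top of the star wheel's hub (28 mm diameter), on its vertical axis, dispenser local (0, 197, 112) mm. Four steel spokes (8 mm thick) at z = 100 mm, 90 degrees apart, with red balls of 16 mm diameter centred 50 mm from the axis. Spoke k points at angle (wheel value + k*90 degrees) from the dispenser's local x axis, anticlockwise.
- spoke_tip (a point): centre of the red ball of spoke 0, 50 mm from the wheel's axis, z = 100 mm
- pusher (a joint): advance of the pusher, m (0.012 x wheel angle); at 0 its face is at dispenser local y = 116 mm, and it moves towards -y
- pusher_face (a point): centre of the steel pusher's front face (32 x 32 mm), which looks to the dispenser's local -y, at local x = 0, z = 55 mm
- bottle: White bottle, diameter 40 mm, 105 mm tall, standing; origin under its centre. Leave alone.
- project_box: Black box with a white lid, 77 x 122 x 50 mm, origin under its centre. Leave alone.
- meter: Yellow hand meter lying flat, 75 x 130 x 36 mm, origin under its centre. Leave alone.
Things that resemble listed ones, but are neither listed nor needed, are in the scene too. There is more than one size of the orange_cartridge; the one meant has the size given above.

How it is judged (in metres and radians):
On the way, in this order (a step that is already met when the one before it is completed fails the run):
1. the clamp bar is lifted and turned well aside (more than 1.2 rad) (value of joint clamp_swing above 1.2 rad and value of joint clamp_lift above 0.015 m), for 0.1 s.
2. the orange cartridge is lowered into the cradle in the fingers, the bar aside (value of joint clamp_swing above 1.2 rad and horizontal distance between orange_cartridge and loader below 0.012 m and z of orange_cartridge in the frame of loader below 0.063 m and contact force between the fingers and orange_cartridge above 0.3 N).
3. the orange cartridge lies seated and released, flange in the slot, plunger towards the pusher, the bar still aside (value of joint clamp_swing above 1.2 rad and x of orange_cartridge in the frame of loader between -0.005 and 0.005 m and y of orange_cartridge in the frame of loader between -0.006 and 0.006 m and z of orange_cartridge in the frame of loader between 0.05 and 0.06 m and angle between the y axis of orange_cartridge and the y axis of loader, either way round below 0.07 rad and y of orange_cartridge_plunger in the frame of loader above 0.08 m and contact force between the fingers and orange_cartridge below 0.1 N), for 0.2 s.
4. the bar is back and has dropped on the barrel (value of joint clamp_swing below 0.25 rad and value of joint clamp_lift below 0.01 m and x of orange_cartridge in the frame of loader between -0.005 and 0.005 m and y of orange_cartridge in the frame of loader between -0.006 and 0.006 m and z of orange_cartridge in the frame of loader between 0.05 and 0.06 m and angle between the y axis of orange_cartridge and the y axis of loader, either way round below 0.07 rad and y of orange_cartridge_plunger in the frame of loader above 0.08 m and contact force between clamp_lift and orange_cartridge above 1 N), for 0.2 s.
At the end, for the whole second after the job is handed in: Orange cartridge at rest in the saddles (5 mm across and in height, 6 mm along, 0.07 rad), flange in slot, plunger to the pusher; bar back within 0.25 rad, lift under 10 mm, pressing on it with over 1 N; pusher face within 2 mm of the plunger end (all of step 4 and distance between orange_cartridge_plunger and pusher_face below 0.006 m and y of orange_cartridge_plunger in the frame of pusher_face above -0.002 m and linear speed of orange_cartridge below 0.02 m/s); the robot touches nothing.
It fails at once if the blue cartridge is moved more than 20 mm (distance of blue_cartridge from where it was at the start of the episode above 0.02 m).
It fails at once if the bottle is moved more than 20 mm or tipped (distance of bottle from where it was at the start of the episode above 0.02 m or angle between bottle's own z axis and vertical above 0.5 rad).
It fails at once if the black and white box is moved more than 20 mm (distance of project_box from where it was at the start of the episode above 0.02 m).
It fails at once if the meter is moved more than 20 mm (distance of meter from where it was at the start of the episode above 0.02 m).
It also fails if it takes over 72 s, if anything falls off the work surface, if the arm or the gripper's body presses on something with over 40 N, if the wrist force passes 120 N, or if a joint passes its speed limit or range.

### The arm

A 6-joint arm with a two-finger parallel gripper is mounted at the origin on the work surface. World frame = base frame: x ahead of the robot, y to its left, z up, the work surface at z = 0. Lengths are in mm, angles in rad, forces in N, time in s.
With the tool pointing down it reaches from about 275 to 1000 mm from the base axis. Payload 8.4 kg.
Tool frame: the origin (TCP) lies at the very end of the fingers, on their centre line; the grasp point (between the pads) lies 19 mm behind it; z points along the fingers, x is the direction in which the jaws open and shut, and the axes are right-handed (so a half turn about z gives the same grasp; the last joint's range is limited). The gripper opens to 85 mm and grips with 20 to 120 N. Pads are 22 mm wide; open, the fingers measure 114 mm over their backs; the gripper's body (76 mm by 85 mm) begins 54 mm behind the grasp point. The pads swing forward as they close: fully open they stand 13 mm farther back than shut.
Start: joints at [-1.314, 0.353, 1.633, -0, 1.155, -0.002], TCP at [159.949, -604.189, 231.281] pointing down, gripper open.
Joint ranges: [-2.63, 2.63], [-0.92, 2.1], [0.06, 2.66], [-1.3, 4.44], [0, 2.69], [-3.02, 3.02]. Speed limits (rad/s): [2.22, 2.22, 2.79, 3.14, 3.14, 3.14].

### API

Orientations are given as [roll, pitch, yaw] about the fixed x, y, z axes, in that order (R = Rz(yaw) Ry(pitch) Rx(roll)).
In Python, from rig import r gives the robot as it stands.
- The arm moves only by the tool arm_command, never from a script. Its argument "targets" is a list of rows, each a list of 6 numbers: the shift along the tool's x, y, z in m, then the turn, a rotation vector about the tool's x, y, z in rad. A call has 1 to 20 rows; each row shifts and turns the commanded pose from where the row before left it, along the tool's axes as they then stand; what a row does not reach is not made up. A row lasts 1/12 s, in which the tool goes at most 41.7 mm and 7.16 degrees, less where a joint would pass 70% of its speed; a pose out of reach is approached as far as the arm can. A call is refused whole if a number of a shift passes 0.0417 or a number of a turn 0.125, either way. A call with a gripper value outside its range is refused whole. "fingers" is the finger opening in m, from 0 to 0.0854, set as the call begins (left out, the last holds). The fingers move at their own pace and stop on an object; "squeeze" is the grip in N (left out, the last holds). Time passes only in rows, so rows that do not move let the fingers close. It gives the time, the measured TCP pose, the force and the opening at its end, in the units of the state.
- r.sense(): the state, without advancing time (a new reading comes with each control period).
- r.grab_frame(name): name is "scene" or "top" or "wrist"; returns a dict with "image" (480x640x3 uint8, blue, green, red), "fx", "fy", "cx", "cy" (pixels), "xyz" and "orientation" of the camera in the world. Camera axes: x right, y down, z forward; pixel columns grow to the right and rows downward; lengths in mm; the calibration is good to about 2 mm. A picture is of the moment at which its call begins. There is no depth.
- r.sign_off(): hands the job in, once; it reports no verdict.
The state is a dict: "clock": time; "qpos": joint angles; "qvel": joint speeds; "joint_efforts": joint torques, N m; "eef_pos": TCP position; "tcp_rot": TCP orientation; "contact_force": force on the tool from outside, world axes, zero at the start; "wrist_torque": the same for the moment, N m; "opening": opening from 0.0 (shut) to 1.0 (fully open).
Only numpy, scipy, OpenCV 4.12 (cv2) and the standard library are available. Lean on these libraries where they do the work, as an engineer would, in place of code of your own. Each camera call takes 0.05 s, during which the arm holds its last target.

## Working session

There is one attempt and no reset: what is moved stays moved. The work goes in short steps, Python scripts to look and compute and a tool call to move; the robot and the scene stay as the last step left them, time stands still between calls to the robot, and variables do not carry over. Pictures are saved under pics/ and viewed, and the job is handed in when it is done.

Besides the shell and the picture viewer there is one more tool, called after ">>>" by a JSON object that holds its "name" and its "arguments", one argument or row to a line. arm_command: Moves the arm, as the interface text tells. Its arguments: {"type":"object","properties":{"targets":{"type":"array"},"fingers":{"type":"number"},"squeeze":{"type":"number"}},"required":["targets"]}

```bash
ls; mkdir -p pics; python3 - <<'E'
from rig import r
import cv2
print(r.sense())
for n in ("scene","top","wrist"):
    f=r.grab_frame(n); cv2.imwrite(f"pics/{n}0.png",f["image"]); print(n,{k:v for k,v in f.items() if k!="image"})
E
```

```text
pics
{'clock': 0.0, 'qpos': array([-1.31439679e+00,  3.53625484e-01,  1.63415416e+00, -7.22403412e-06,
        1.15521012e+00, -2.40332702e-03]), 'qvel': array([ 0.00088607,  0.00153244, -0.00043216,  0.00056641, -0.00096003,
        0.00011826]), 'joint_efforts': array([ 4.12846930e-03, -6.05237317e+01, -3.42062831e+01,  4.48622186e-04,
        9.34349344e-03, -4.76021057e-06]), 'eef_pos': array([ 159.82366504, -603.71262141,  230.56727609]), 'tcp_rot': array([ 3.14158941e+00,  1.39712087e-03, -1.31199054e+00]), 'contact_force': array([ 0.31773744, -0.06279113,  0.17387486]), 'wrist_torque': array([-2.36056048e-02,  1.55629354e-03, -6.79870236e-05]), 'opening': 1.0029039465921419}
scene {'fx': 466.03241470654683, 'fy': 466.03241470654683, 'cx': 325.73039007147776, 'cy': 242.15052739940703, 'xyz': array([ 972.83419405, -642.3714262 ,  812.4843567 ]), 'orientation': array([-2.32346638,  0.01876689,  0.59445576])}
top {'fx': 546.6696959803081, 'fy': 546.6696959803081, 'cx': 320.20372859056545, 'cy': 242.090979112111, 'xyz': array([ 418.63514101,  -50.85601636, 1176.52446396]), 'orientation': array([-3.04780449,  0.00534902, -1.56807013])}
wrist {'fx': 386.37650472660613, 'fy': 386.37650472660613, 'cx': 315.2353748130317, 'cy': 241.83635367916935, 'xyz': array([ 232.70055612, -586.42637424,  372.54621153]), 'orientation': array([ 2.85047185e+00,  2.46703016e-03, -1.31175567e+00])}
```

View pics/top0.png

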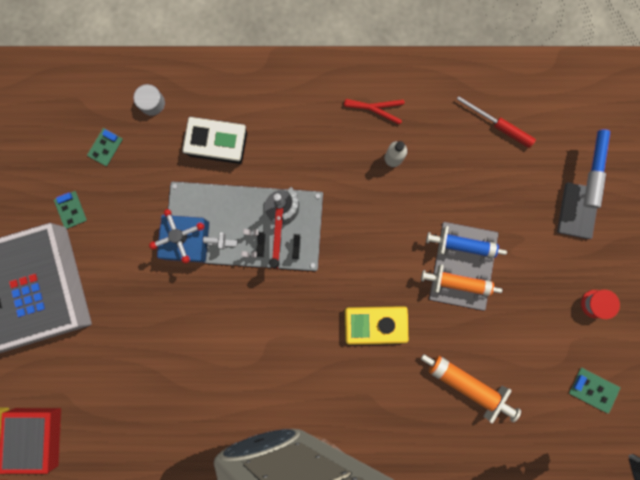

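View pics/scene0.png

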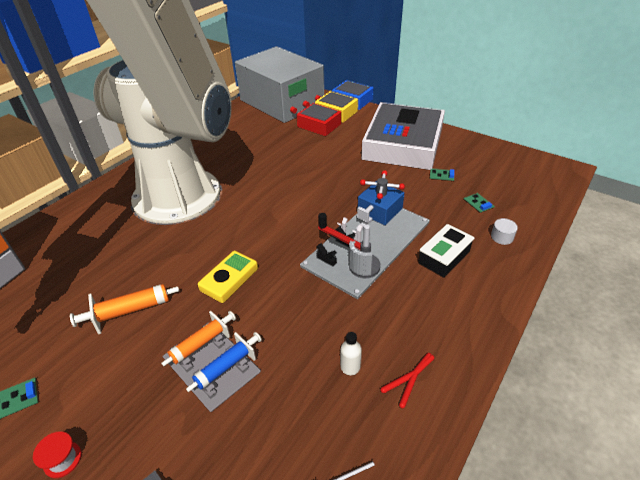

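The top view shows a blurry but usable layout. Candidates for "orange cartridge" are the small one in the rest at about (465,283) and the big loose one at (470,387). The rest one fits the description. Enlarging next.

```bash
python3 - <<'E'
import cv2
i=cv2.imread("pics/top0.png")
cv2.imwrite("pics/c1.png",cv2.resize(i[175:280,140:335],None,fx=4,fy=4,interpolation=cv2.INTER_CUBIC))
cv2.imwrite("pics/c2.png",cv2.resize(i[215:315,415:515],None,fx=6,fy=6,interpolation=cv2.INTER_CUBIC))
i=cv2.imread("pics/scene0.png")
cv2.imwrite("pics/c3.png",cv2.resize(i[165:305,290:440],None,fx=4,fy=4,interpolation=cv2.INTER_CUBIC))
E
```

```text
(no output)
```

View pics/c1.png

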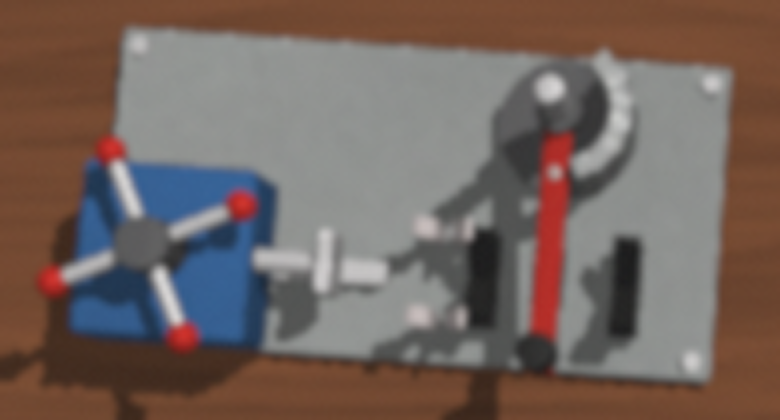

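View pics/c2.png

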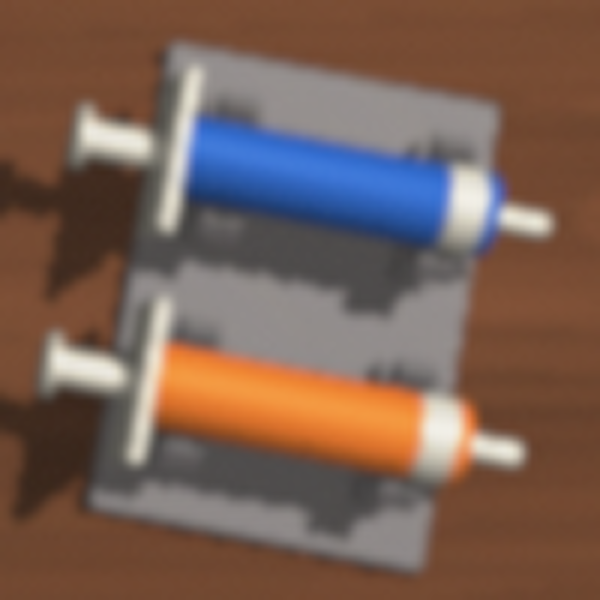

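View pics/c3.png

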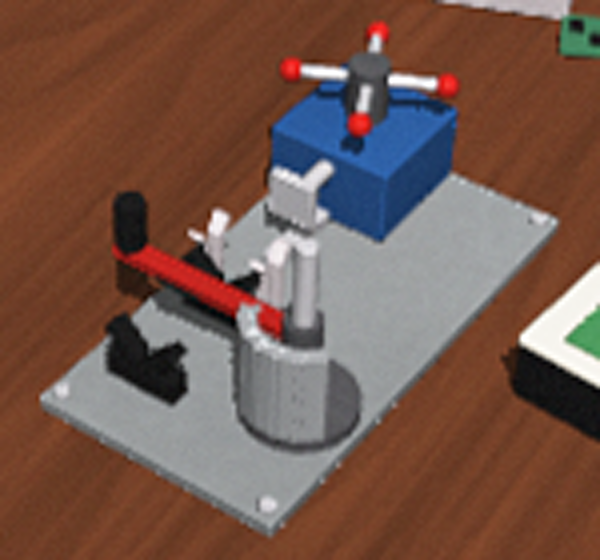

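```bash
cat > h.py <<'E'
import numpy as np, cv2
from scipy.spatial.transform import Rotation as R
from scipy.optimize import least_squares
CAM={"scene":dict(f=466.0324,c=(325.7304,242.1505),p=[972.83419,-642.37143,812.48436],o=[-2.32346638,.01876689,.59445576]),
"top":dict(f=546.6697,c=(320.2037,242.09098),p=[418.63514,-50.85602,1176.52446],o=[-3.04780449,.00534902,-1.56807013])}
def camof(f): return dict(f=f["fx"],c=(f["cx"],f["cy"]),p=f["xyz"],o=f["orientation"])
def proj(c,P):
    Q=(np.atleast_2d(P)-c["p"])@R.from_euler("xyz",c["o"]).as_matrix()
    return Q[:,:2]/Q[:,2:]*c["f"]+np.array(c["c"])
def ray(c,uv,z):
    d=R.from_euler("xyz",c["o"]).as_matrix()@np.array([(uv[0]-c["c"][0])/c["f"],(uv[1]-c["c"][1])/c["f"],1])
    p=np.array(c["p"],float); return p+d*(z-p[2])/d[2]
def place(pose,L):
    L=np.atleast_2d(np.array(L,float)); c,s=np.cos(pose[2]),np.sin(pose[2])
    return np.c_[pose[0]+c*L[:,0]-s*L[:,1],pose[1]+s*L[:,0]+c*L[:,1],L[:,2]]
E
python3 - <<'E'
from h import *
LT=[[125,245,12],[125,-85,12],[-45,-85,12],[0,197,112],[85,0,140],[-40,0,110]]
UT=np.array([[123,27],[733,67],[708,383],[141,240],[549,88],[537,350]])/4+[140,175]
BT=np.array([[111,148],[52,282],[183,337],[241,205]])/4+[140,175]
LS=[[-45,-85,12],[125,-85,12],[125,245,12],[-40,0,110],[85,0,140]]
US=np.array([[42,398],[270,530],[557,218],[130,200],[305,245]])/4+[290,165]
BS=np.array([[448,85],[378,32],[291,68],[359,124]])/4+[290,165]
def balls(w): return [[50*np.cos(w+k*np.pi/2),197+50*np.sin(w+k*np.pi/2),100] for k in range(4)]
def res(p,which):
    o=[]
    if "t" in which:o+=[proj(CAM["top"],place(p,LT))-UT,proj(CAM["top"],place(p,balls(p[3])))-BT]
    if "s" in which:o+=[proj(CAM["scene"],place(p,LS))-US,proj(CAM["scene"],place(p,balls(p[3])))-BS]
    return np.concatenate(o)
for w in ("t","s","ts"):
    s=least_squares(lambda p:res(p,w).ravel(),[500,100,-.06,.38],x_scale=[100,100,.1,.1]);print(w,s.x);print(res(s.x,w).round(1).tolist())
L=[[0,90,40],[0,57,40],[0,-75,40]];U=np.array([[45,364],[147,380],[523,453]])/6+[415,215]
f=lambda p:(proj(CAM["top"],place(p,L))-U).ravel()
s=least_squares(f,[340,-300,-.2],x_scale=[100,100,.1]);print("orange",s.x,f(s.x).round(1))
i=cv2.imread("pics/scene0.png")
cv2.imwrite("pics/c4.png",cv2.resize(i[300:415,150:275],None,fx=5,fy=5,interpolation=cv2.INTER_CUBIC))
E
```

```text
t [ 5.18269511e+02  4.31906286e+01 -6.85443107e-02  4.58739799e-01]
[[0.3, -0.5], [-0.2, 0.1], [0.4, -0.3], [-0.2, 0.2], [0.2, -0.1], [-0.6, 0.2], [0.1, 0.7], [0.1, -0.2], [-0.1, -0.1], [-0.0, 0.1]]
s [ 5.22601269e+02  4.19703195e+01 -6.61778088e-02  4.52339907e-01]
[[-0.8, -0.5], [0.4, -0.8], [0.7, 0.2], [-0.2, 0.0], [0.7, 0.1], [-0.4, 0.3], [-0.2, 0.4], [-0.0, 0.4], [-0.2, 0.2]]
ts [ 5.19799951e+02  4.31607676e+01 -6.66029131e-02  4.55854279e-01]
[[0.2, -1.0], [-0.3, -0.7], [0.5, -1.1], [-0.1, -0.4], [0.1, -0.9], [-0.5, -0.6], [0.1, 0.1], [0.2, -0.8], [-0.1, -0.7], [0.0, -0.5], [-1.4, -1.3], [-0.4, -1.6], [-0.1, -0.4], [-0.9, -0.7], [-0.2, -0.7], [-1.2, -0.3], [-1.0, -0.1], [-0.7, -0.1], [-0.8, -0.4]]
orange [ 4.39768503e+02 -3.46850260e+02 -1.84376583e-01] [ 0.7 -0.1 -0.6  0.2 -0.2 -0.1]
```

View pics/c4.png

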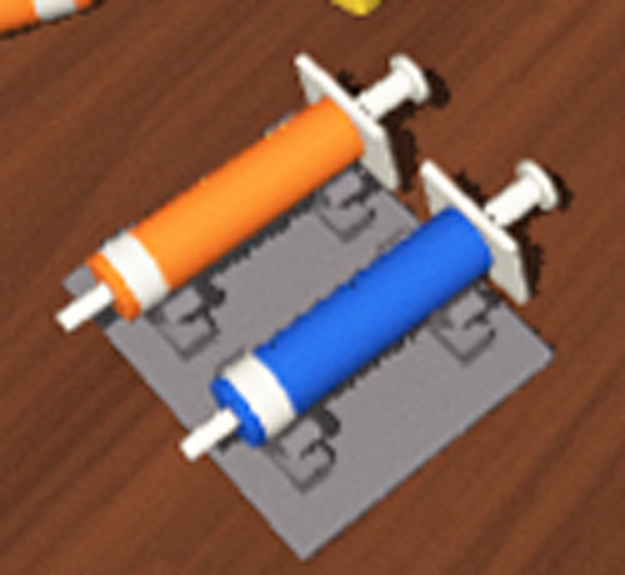

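Choice: the orange cartridge in the rest (scene ~(200,340), top ~(465,283)). The big loose orange one is a decoy. The loader is at about (519,43) with yaw -0.067. I'm moving over the knob first.

>>> {"name": "arm_command", "arguments": {
  "targets": [
    [-0.0227,-0.0198,0,0,0,0],
    [-0.0227,-0.0198,0,0,0,0],
    [-0.0227,-0.0198,0,0,0,0],
    [-0.0227,-0.0198,0,0,0,0],
    [-0.0227,-0.0198,0,0,0,0],
    [-0.0227,-0.0198,0,0,0,0],
    [-0.0227,-0.0198,0,0,0,0],
    [-0.0227,-0.0198,0,0,0,0],
    [-0.0227,-0.0198,0,0,0,0],
    [-0.0227,-0.0198,0,0,0,0],
    [-0.0227,-0.0198,0,0,0,0],
    [-0.0227,-0.0198,0,0,0,0],
    [-0.0227,-0.0198,0,0,0,0],
    [-0.0227,-0.0198,0,0,0,0],
    [-0.0227,-0.0198,0,0,0,0],
    [-0.0227,-0.0198,0,0,0,0],
    [-0.0227,-0.0198,0,0,0,0],
    [-0.0227,-0.0198,0,0,0,0],
    [-0.0227,-0.0198,0,0,0,0],
    [-0.0227,-0.0198,0,0,0,0]
  ],
  "fingers": 0.06
}}

```text
clock: 1.82
eef_pos: [426.9, -62.4, 231.3]
tcp_rot: [-3.142, -0.0, -1.312]
contact_force: [-0.4, 0.1, 0.3]
opening: 0.701
```

>>> {"name": "arm_command", "arguments": {
  "targets": [
    [-0.0227,-0.0198,0,0,0,0.06],
    [-0.0227,-0.0198,0,0,0,0.06],
    [-0.0227,-0.0198,0,0,0,0.06],
    [-0.0227,-0.0198,0,0,0,0.06],
    [0,0,0,0,0,0.09],
    [0,0,0,0,0,0],
    [0,0,0,0,0,0]
  ]
}}

```text
clock: 2.4
eef_pos: [488.8, 38.7, 230.9]
tcp_rot: [3.14, -0.0, -1.639]
contact_force: [-0.4, 1.1, -1.0]
opening: 0.703
```

```bash
cat >> h.py <<'E'
def delta(s,target,yaw,z):
    "tool-axes shift (mm) and tool-z turn to get there"
    M=R.from_euler("xyz",s["tcp_rot"]).as_matrix()
    d=np.array([target[0],target[1],z])-s["eef_pos"]
    dy=(yaw-s["tcp_rot"][2]+np.pi)%(2*np.pi)-np.pi
    rv=(R.from_matrix(M).inv()*R.from_euler("xyz",[np.pi,0,yaw])).as_rotvec()
    print("clock",round(s["clock"],2),"pos",s["eef_pos"].round(1),"rpy",s["tcp_rot"].round(3),"F",s["contact_force"].round(1),"open",round(s["opening"],3),"q",s["qpos"].round(2))
    print("shift tool mm",(M.T@d).round(1),"rotvec",rv.round(3),"(translate first, then turn)")
E
python3 - <<'E'
from h import *
from rig import r
f=r.grab_frame("wrist");cv2.imwrite("pics/w1.png",f["image"]);print(camof(f))
delta(r.sense(),(480,46),-1.64,231)
E
```

```text
{'f': 386.37650472660613, 'c': (315.2353748130317, 241.83635367916935), 'p': array([564.0021566 ,  32.53945886, 372.73262871]), 'o': array([ 2.84896889e+00,  8.81687355e-04, -1.63844163e+00])}
clock 2.45 pos [488.6  38.3 231. ] rpy [ 3.141 -0.    -1.639] F [-1.3 -0.7  0.1] open 0.702 q [ 0.08  0.14  1.91 -0.    1.09  1.71]
shift tool mm [-7.1  9.2  0. ] rotvec [ 0.001 -0.     0.001] (translate first, then turn)
```

View pics/w1.png

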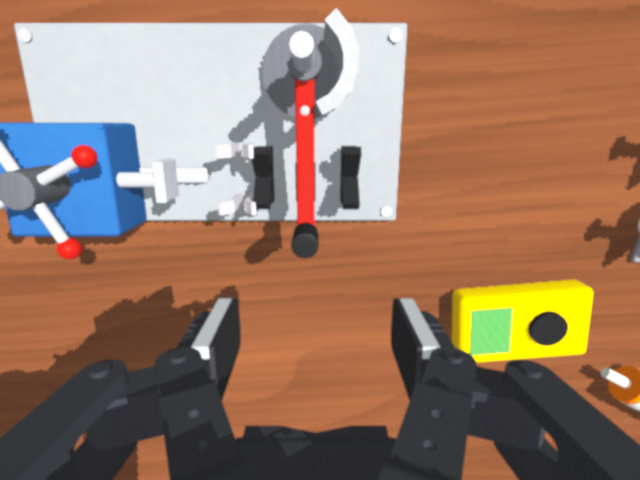

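```bash
python3 - <<'E'
import cv2
i=cv2.imread("pics/w1.png")
cv2.imwrite("pics/c5.png",cv2.resize(i[5:265,210:415],None,fx=2.9,fy=2.9*0+2.3,interpolation=cv2.INTER_CUBIC) if 0 else cv2.resize(i[5:265,210:415],None,fx=2.3,fy=2.3,interpolation=cv2.INTER_CUBIC))
cv2.imwrite("pics/c6.png",cv2.resize(i[5:265,0:215],None,fx=2.3,fy=2.3,interpolation=cv2.INTER_CUBIC))
E
```

```text
(no output)
```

View pics/c5.png

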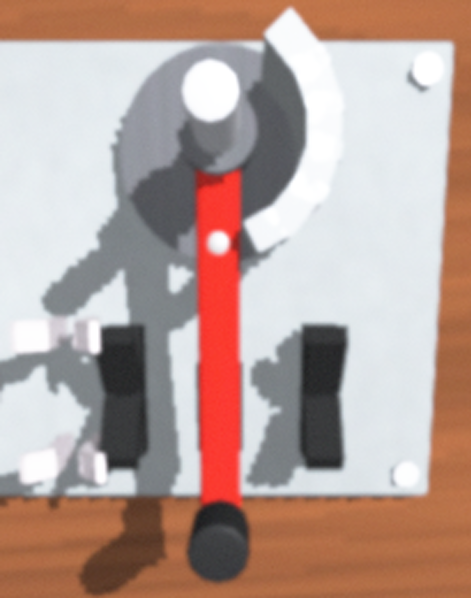

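View pics/c6.png

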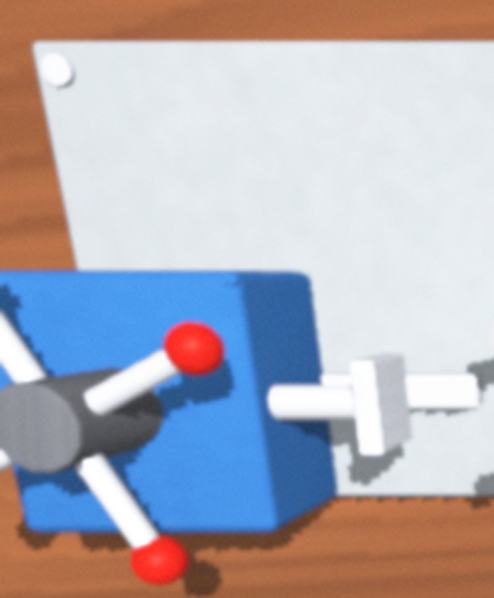

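```bash
python3 - <<'E'
from h import *
c={'f': 386.3765, 'c': (315.23537, 241.83635), 'p': [564.00216,32.53946,372.73263], 'o': [2.84896889,8.81687e-04,-1.63844163]}
L=[[125,245,12],[125,-85,12],[-45,-85,12],[85,0,140],[-40,0,110],[0,197,112],[25,-31,57],[25,-45,57],[-25,-45,57],[-25,-31,57],[25,31,57],[25,45,57],[-25,31,57],[-25,45,57]]
a=np.array([[453,42],[428,494],[210,91],[218,553]])/2.3+[210,5]
b=np.array([[302,325],[348,325],[343,467],[304,467],[145,325],[100,325],[145,467],[105,467]])/2.3+[210,5]
U=np.r_[[np.array([34,42])/2.3+[0,5]],a,[np.array([35,428])/2.3+[0,5]],b]
f=lambda p:(proj(c,place(p,L))-U).ravel()
s=least_squares(f,[519,43,-.067],x_scale=[100,100,.1],loss="soft_l1");print(s.x);print(f(s.x).reshape(-1,2).round(1).tolist())
print(place(s.x,[[-40,0,110],[85,0,140]]))
E
```

```text
[ 5.23105989e+02  4.26513233e+01 -6.18225754e-02]
[[-2.9, -0.7], [1.3, -3.4], [0.8, -0.6], [-0.1, -2.6], [0.8, -0.5], [-0.8, -0.0], [3.9, 0.6], [1.5, 0.5], [1.9, 0.5], [2.0, 0.6], [-5.9, 1.0], [-3.9, 1.1], [-3.3, 1.0], [-2.8, 1.1]]
[[483.18240573  45.12265138 110.        ]
 [607.94360487  37.39975118 140.        ]]
```

```bash
python3 - <<'E'
from h import *
c={'f': 386.3765, 'c': (315.23537, 241.83635), 'p': [564.00216,32.53946,372.73263], 'o': [2.84896889,8.81687e-04,-1.63844163]}
L=[[125,245,12],[125,-85,12],[-45,-85,12],[85,0,140],[-40,0,110],[0,197,112]]
a=np.array([[453,42],[428,494],[210,91],[218,553]])/2.3+[210,5]
U=np.r_[[np.array([34,42])/2.3+[0,5]],a,[np.array([35,428])/2.3+[0,5]]]
f=lambda p:(proj(c,place(p,L))-U).ravel()
s=least_squares(f,[519,43,-.067],x_scale=[100,100,.1]);print(s.x);print(f(s.x).reshape(-1,2).round(1).tolist())
def g(p):
    c2=dict(c);c2["o"]=np.array(c["o"])+p[3:6];c2["p"]=np.array(c["p"])+[0,0,p[6]]
    return np.r_[(proj(c2,place(p,L))-U).ravel(),p[3:6]/.006,p[6]/2]
s=least_squares(g,[519,43,-.067,0,0,0,0],x_scale=[100,100,.1,.01,.01,.01,1]);print(s.x);print(g(s.x)[:12].reshape(-1,2).round(1).tolist())
for uv,z in ((U[4],110),(U[3],140)): print(ray(c,uv,z))
E
```

```text
[ 5.21878689e+02  4.28165140e+01 -6.58479940e-02]
[[-2.3, -0.4], [1.6, -1.3], [0.5, 1.0], [0.4, -0.1], [0.5, 1.2], [-0.8, 0.6]]
[ 5.22898007e+02  4.32721877e+01 -6.62381549e-02  2.84135106e-03
  3.94722609e-04  1.48280097e-10  1.90045683e+00]
[[-0.7, 0.2], [0.6, -0.5], [-0.3, 0.7], [-0.2, -0.0], [-0.1, 0.2], [0.5, -0.3]]
[482.87548883  45.72935756 110.        ]
[606.65016765  37.46893245 140.        ]
```

>>> {"name": "arm_command", "arguments": {
  "targets": [
    [-0.0023,0.0025,0.02,0,0,0],
    [-0.0023,0.0025,0.02,0,0,0],
    [-0.0023,0.0025,0.02,0,0,0],
    [0,0,0.02,0,0,0],
    [0,0,0.02,0,0,0],
    [0,0,0.02,0,0,0],
    [0,0,0.02,0,0,0],
    [0,0,0.01,0,0,0],
    [0,0,0,0,0,0]
  ]
}}

```text
clock: 3.2
eef_pos: [480.5, 45.2, 79.6]
tcp_rot: [3.138, -0.001, -1.642]
contact_force: [-0.8, -0.1, -0.1]
opening: 0.701
```

```bash
python3 - <<'E'
from h import *
from rig import r
f=r.grab_frame("wrist");cv2.imwrite("pics/w2.png",f["image"])
f=r.grab_frame("scene");cv2.imwrite("pics/s2.png",cv2.resize(f["image"][140:310,270:450],None,fx=3,fy=3))
delta(r.sense(),(481.7,45.7),-1.637,81)
E
```

```text
clock 3.3 pos [482.2  45.6  81.7] rpy [ 3.141 -0.    -1.642] F [0.3 0.5 0.3] open 0.704 q [ 0.09  0.35  2.05 -0.    0.74  1.73]
shift tool mm [-0.   0.5  0.7] rotvec [ 0.    -0.    -0.005] (translate first, then turn)
```

View pics/w2.png

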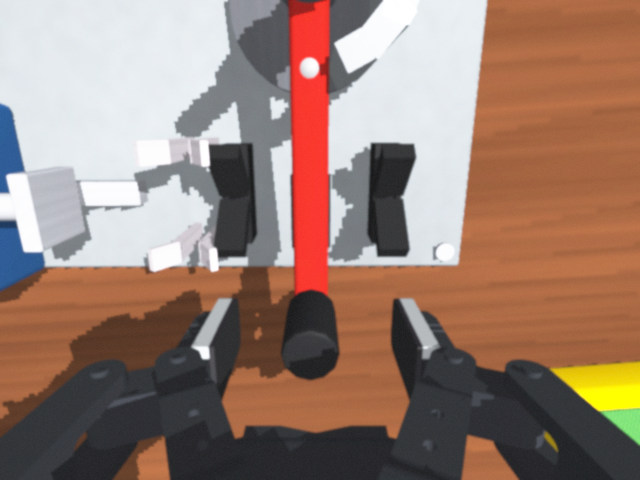

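View pics/s2.png

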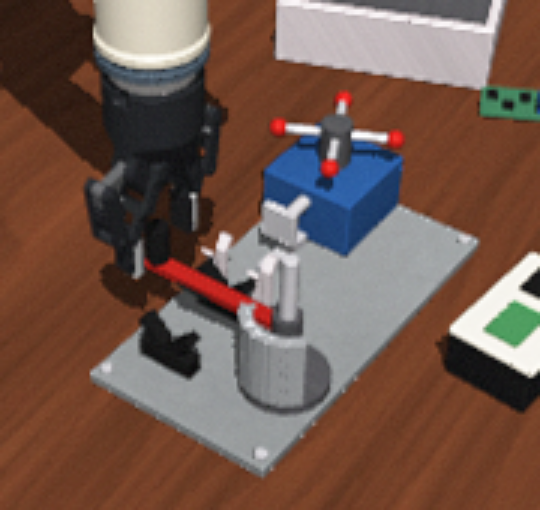

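The knob stands centred between the pads (wrist (310,345)), so I'm closing on it.

>>> {"name": "arm_command", "arguments": {
  "targets": [
    [0,0,0,0,0,0],
    [0,0,0,0,0,0],
    [0,0,0,0,0,0],
    [0,0,0,0,0,0],
    [0,0,0,0,0,0],
    [0,0,0,0,0,0]
  ],
  "fingers": 0.01,
  "squeeze": 50
}}

```text
clock: 3.8
eef_pos: [482.5, 46.1, 81.8]
tcp_rot: [-3.141, 0.0, -1.642]
contact_force: [-2.4, -0.6, 5.6]
opening: 0.217
```

>>> {"name": "arm_command", "arguments": {
  "targets": [
    [0,0,-0.006,0,0,0],
    [0,0,-0.008,0,0,0],
    [0,0,-0.008,0,0,0],
    [0,0,-0.008,0,0,0],
    [0,0,0,0,0,0],
    [0,0,0,0,0,0]
  ]
}}

```text
clock: 4.3
eef_pos: [482.9, 46.1, 111.9]
tcp_rot: [-3.14, 0.0, -1.642]
contact_force: [5.7, 0.0, -7.1]
opening: 0.215
```

>>> {"name": "arm_command", "arguments": {
  "targets": [
    [0.00625,-0.00016,0,0,0,-0.05],
    [0.01248,-0.00062,0,0,0,-0.1],
    [0.01248,-0.00062,0,0,0,-0.1],
    [0.01248,-0.00062,0,0,0,-0.1],
    [0.01248,-0.00062,0,0,0,-0.1],
    [0.01248,-0.00062,0,0,0,-0.1],
    [0.01248,-0.00062,0,0,0,-0.1],
    [0.01248,-0.00062,0,0,0,-0.1],
    [0.01248,-0.00062,0,0,0,-0.1],
    [0.01248,-0.00062,0,0,0,-0.1],
    [0.01248,-0.00062,0,0,0,-0.1],
    [0.01248,-0.00062,0,0,0,-0.1],
    [0.01248,-0.00062,0,0,0,-0.1],
    [0.01248,-0.00062,0,0,0,-0.1],
    [0.01248,-0.00062,0,0,0,-0.1],
    [0.01248,-0.00062,0,0,0,-0.1],
    [0.00625,-0.00016,0,0,0,-0.05],
    [0,0,0,0,0,0],
    [0,0,0,0,0,0]
  ]
}}

```text
clock: 5.88
eef_pos: [600.3, -84.4, 109.7]
tcp_rot: [-3.137, 0.004, -0.043]
contact_force: [1.9, 16.3, -6.2]
opening: 0.216
```

```bash
python3 - <<'E'
from h import *
from rig import r
f=r.grab_frame("scene");cv2.imwrite("pics/s3.png",cv2.resize(f["image"][140:310,270:450],None,fx=3,fy=3))
delta(r.sense(),(590,-86),-0.04,104)
E
```

```text
clock 5.93 pos [600.2 -84.4 109.8] rpy [-3.137  0.004 -0.043] F [ 1.9 16.  -4.9] open 0.212 q [-0.14  0.46  1.77  0.01  0.91 -0.11]
shift tool mm [-10.1   2.1   5.8] rotvec [-0.005  0.004 -0.003] (translate first, then turn)
```

View pics/s3.png

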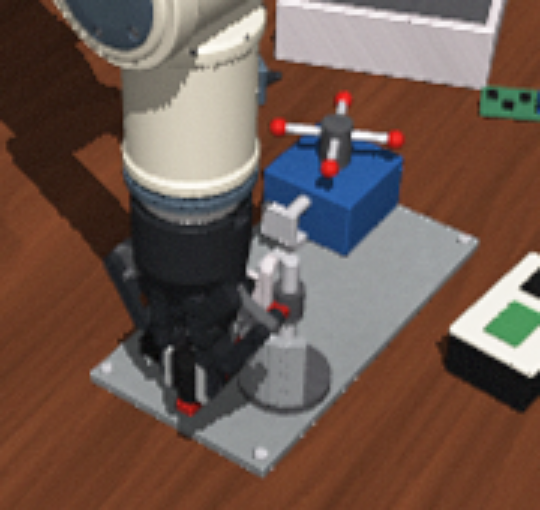

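>>> {"name": "arm_command", "arguments": {
  "targets": [
    [0,0,0.003,0,0,0],
    [0,0,0.003,0,0,0],
    [0,0,0,0,0,0],
    [0,0,0,0,0,0]
  ]
}}

```text
clock: 6.27
eef_pos: [600.1, -84.5, 103.9]
tcp_rot: [-3.137, 0.004, -0.043]
contact_force: [2.2, 15.8, -5.3]
opening: 0.217
```

>>> {"name": "arm_command", "arguments": {
  "targets": [
    [0,0,0,0,0,0],
    [0,0,0,0,0,0],
    [0,0,0,0,0,0],
    [0,0,0,0,0,0],
    [0,0,0,0,0,0]
  ],
  "fingers": 0.06
}}

```text
clock: 6.68
eef_pos: [601.5, -88.1, 105.3]
tcp_rot: [3.141, 0.0, -0.042]
contact_force: [0.2, 0.1, -0.0]
opening: 0.705
```

>>> {"name": "arm_command", "arguments": {
  "targets": [
    [0,0,-0.015,0,0,0],
    [0,0,-0.025,0,0,0],
    [0,0,-0.025,0,0,0],
    [0,0,-0.025,0,0,0],
    [0,0,-0.025,0,0,0],
    [0,0,0,0,0,0]
  ]
}}

```text
clock: 7.18
eef_pos: [604.2, -88.5, 225.7]
tcp_rot: [3.141, -0.008, -0.042]
contact_force: [1.4, -0.4, 0.3]
opening: 0.704
```

```bash
python3 - <<'E'
from h import *
from rig import r
f=r.grab_frame("wrist");cv2.imwrite("pics/w4.png",f["image"]);print(camof(f))
delta(r.sense(),(440,-347),-0.184,221)
E
```

```text
{'f': 386.37650472660613, 'c': (315.2353748130317, 241.83635367916935), 'p': array([608.35489314, -16.38000513, 367.5360531 ]), 'o': array([ 2.85052433, -0.00751336, -0.04207707])}
clock 7.23 pos [603.3 -88.3 223.3] rpy [ 3.141 -0.005 -0.042] F [ 1. -0. -1.] open 0.698 q [-0.15  0.33  1.68 -0.    1.12 -0.11]
shift tool mm [-152.2  265.4    1.7] rotvec [ 0.    -0.005  0.142] (translate first, then turn)
```

View pics/w4.png

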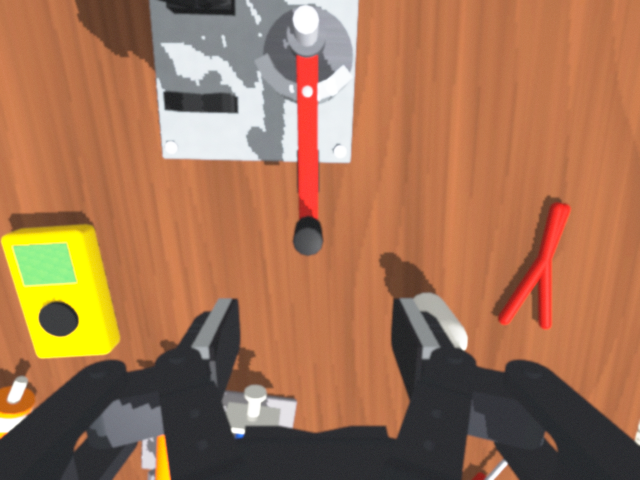

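The wrist view shows the bar swung aside, with the knob at (308,237). Next, over to the orange cartridge.

>>> {"name": "arm_command", "arguments": {
  "targets": [
    [-0.0127,0.0221,0,0,0,0],
    [-0.0127,0.0221,0,0,0,0],
    [-0.0127,0.0221,0,0,0,0],
    [-0.0127,0.0221,0,0,0,0],
    [-0.0127,0.0221,0,0,0,0],
    [-0.0127,0.0221,0,0,0,0],
    [-0.0127,0.0221,0,0,0,0],
    [-0.0127,0.0221,0,0,0,0],
    [-0.0127,0.0221,0,0,0,0],
    [-0.0127,0.0221,0,0,0,0],
    [-0.0127,0.0221,0,0,0,0.07],
    [-0.0127,0.0221,0,0,0,0.07],
    [0,0,0,0,0,0],
    [0,0,0,0,0,0]
  ]
}}

```text
clock: 8.4
eef_pos: [435.6, -345.8, 219.2]
tcp_rot: [-3.141, 0.001, -0.184]
contact_force: [-0.6, -0.5, 0.1]
opening: 0.703
```

```bash
python3 - <<'E'
from h import *
from rig import r
f=r.grab_frame("wrist");cv2.imwrite("pics/w5.png",f["image"]);print(camof(f))
delta(r.sense(),(440,-347),-0.184,21)
print(proj(camof(f),place([440,-347,-.184],[[0,-75,40],[0,0,55],[0,90,40],[28,57,40],[-28,57,40]])))
E
```

```text
{'f': 386.37650472660613, 'c': (315.2353748130317, 241.83635367916935), 'p': array([ 451.26198435, -275.26398111,  361.22700498]), 'o': array([ 2.85226659e+00,  1.70080038e-03, -1.83583552e-01])}
clock 8.45 pos [ 436.2 -345.1  219.4] rpy [-3.141e+00  1.000e-03 -1.820e-01] F [-0.5  0.1  0. ] open 0.704 q [-0.67  0.26  1.79  0.    1.09 -0.49]
shift tool mm [  4.3   1.3 198.4] rotvec [-0.001  0.001  0.002] (translate first, then turn)
[[318.03740226 296.82123443]
 [318.36346976 219.95035347]
 [318.56052805 103.64467351]
 [353.0877841  146.95655044]
 [283.80817625 146.92099647]]
```

View pics/w5.png

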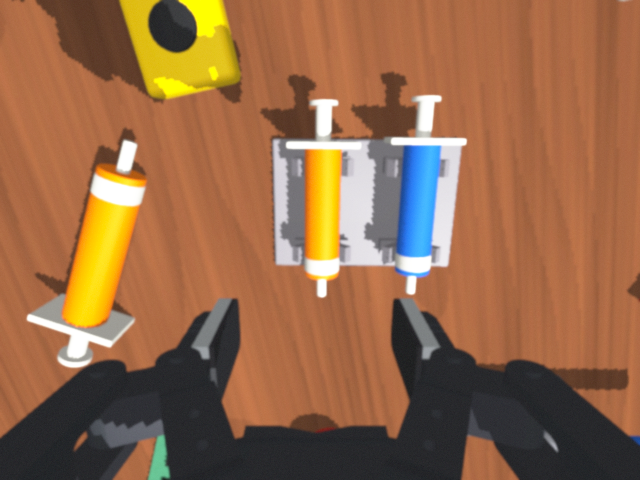

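The prediction agrees with the nozzle (321,296) and the plunger disc (323,103), apart from about 3 mm in tool x. I'm correcting that and descending.

>>> {"name": "arm_command", "arguments": {
  "targets": [
    [0.0024,0.0004,0.025,0,0,0],
    [0.0024,0.0004,0.025,0,0,0],
    [0.0024,0.0004,0.025,0,0,0],
    [0,0,0.025,0,0,0],
    [0,0,0.025,0,0,0],
    [0,0,0.02,0,0,0],
    [0,0,0.01,0,0,0],
    [0,0,0,0,0,0]
  ]
}}

```text
clock: 9.12
eef_pos: [442.8, -345.9, 62.9]
tcp_rot: [-3.139, 0.004, -0.18]
contact_force: [-0.3, 0.2, 0.5]
opening: 0.704
```

```bash
python3 - <<'E'
from h import *
from rig import r
f=r.grab_frame("wrist");cv2.imwrite("pics/w6.png",f["image"]);print(camof(f))
delta(r.sense(),(443.1,-347.5),-0.18,21)
print(proj(camof(f),place([443.2,-347,-.182],[[0,-75,40],[0,0,55],[0,90,40],[28,57,40],[-28,57,40]])))
E
```

```text
{'f': 386.37650472660613, 'c': (315.2353748130317, 241.83635367916935), 'p': array([ 458.50014362, -275.5522163 ,  204.97835723]), 'o': array([ 2.85361737,  0.00411492, -0.18000437])}
clock 9.17 pos [ 443.5 -346.7   64.5] rpy [-3.14e+00  2.00e-03 -1.81e-01] F [ 0.1 -0.2  0.6] open 0.701 q [-0.67  0.47  1.89  0.    0.78 -0.49]
shift tool mm [-0.2  0.9 43.5] rotvec [-0.001  0.002 -0.001] (translate first, then turn)
[[311.89301652 425.30050333]
 [311.37472047 306.23713103]
 [311.70126789  82.80865026]
 [378.25968364 167.24803   ]
 [245.31450059 166.92516263]]
```

View pics/w6.png

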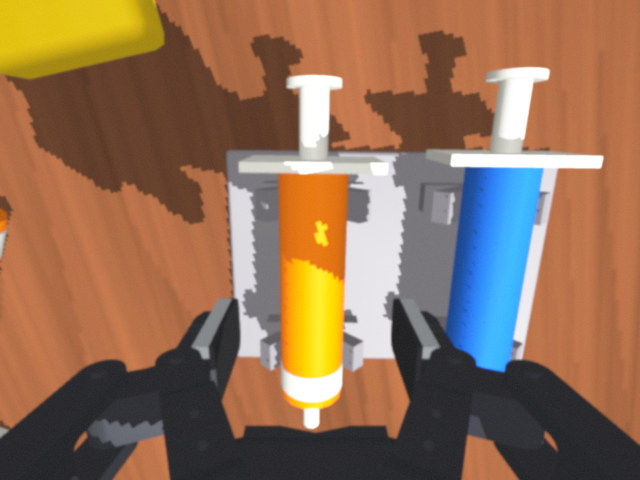

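It's centred between the pads. Descending and gripping.

>>> {"name": "arm_command", "arguments": {
  "targets": [
    [0,0,0.014,0,0,0],
    [0,0.0005,0.014,0,0,0],
    [0,0,0.01,0,0,0],
    [0,0,0.005,0,0,0],
    [0,0,0,0,0,0],
    [0,0,0,0,0,0]
  ]
}}

```text
clock: 9.67
eef_pos: [443.9, -348.5, 22.8]
tcp_rot: [3.141, -0.0, -0.182]
contact_force: [0.0, 0.1, 0.0]
opening: 0.704
```

>>> {"name": "arm_command", "arguments": {
  "targets": [
    [0,0,0,0,0,0],
    [0,0,0,0,0,0],
    [0,0,0,0,0,0],
    [0,0,0,0,0,0],
    [0,0,0,0,0,0],
    [0,0,0,0,0,0]
  ],
  "fingers": 0.02,
  "squeeze": 40
}}

```text
clock: 10.17
eef_pos: [440.9, -347.5, 22.7]
tcp_rot: [-3.14, 0.005, -0.182]
contact_force: [-11.5, 1.0, 10.3]
opening: 0.335
```

>>> {"name": "arm_command", "arguments": {
  "targets": [
    [0,0,-0.005,0,0,0],
    [0,0,-0.01,0,0,0],
    [0,0,-0.02,0,0,0],
    [0,0,-0.025,0,0,0],
    [0,0,-0.025,0,0,0],
    [0,0,-0.025,0,0,0],
    [0,0,-0.02,0,0,0],
    [0,0,0,0,0,0],
    [0,0,0,0,0,0]
  ]
}}

```text
clock: 10.92
eef_pos: [444.5, -349.0, 154.1]
tcp_rot: [3.14, -0.003, -0.182]
contact_force: [-0.1, 0.4, -1.7]
opening: 0.336
```

```bash
python3 - <<'E'
from h import *
from rig import r
f=r.grab_frame("wrist");cv2.imwrite("pics/w7.png",f["image"]);print(camof(f))
delta(r.sense(),(521.5,43.2),-0.066,151)
s=r.sense(); e=s["eef_pos"]; print(s["wrist_torque"])
print(proj(camof(f),place([e[0],e[1],s["tcp_rot"][2]],[[0,-75,e[2]+19],[0,0,e[2]+34],[0,90,e[2]+19],[28,57,e[2]+19],[-28,57,e[2]+19]])))
E
```

```text
{'f': 386.37650472660613, 'c': (315.2353748130317, 241.83635367916935), 'p': array([ 459.4377711 , -277.87279936,  295.88794721]), 'o': array([ 2.84971742, -0.00315367, -0.1816593 ])}
clock 10.97 pos [ 443.7 -348.3  152.7] rpy [ 3.141e+00 -1.000e-03 -1.820e-01] F [-0.5  0.5 -1.3] open 0.341 q [-0.67  0.35  1.84  0.    0.96 -0.49]
shift tool mm [   5.6 -399.1    1.5] rotvec [ 0.001 -0.001 -0.116] (translate first, then turn)
[-0.00923978 -0.03093782 -0.01163603]
[[307.73781292 493.85579719]
 [305.79467138 357.98736311]
 [304.7588054   62.40060304]
 [393.24287078 175.26890407]
 [217.71001254 175.28964944]]
```

View pics/w7.png

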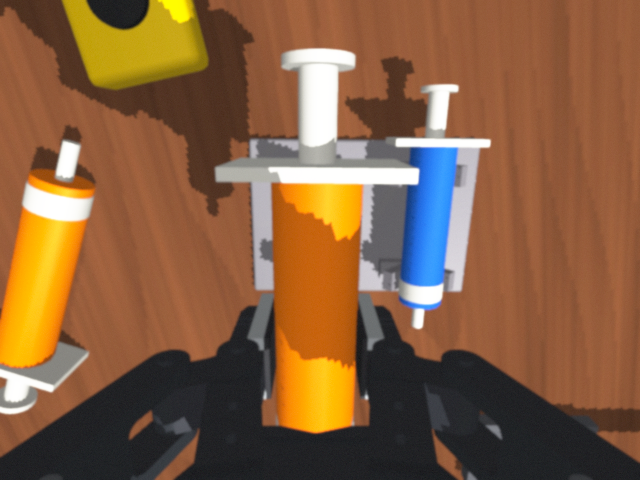

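```bash
python3 - <<'E'
from h import *
i=cv2.imread("pics/w7.png")
cv2.imwrite("pics/c7.png",cv2.resize(i[40:200,200:440],None,fx=3.3,fy=3.3,interpolation=cv2.INTER_CUBIC))
c={'f': 386.3765, 'c': (315.23537, 241.83635),'p': np.array([ 459.4377711 , -277.87279936,  295.88794721]), 'o': np.array([ 2.84971742, -0.00315367, -0.1816593 ])}
e=[443.7,-348.3,152.7]
for z in (17,19,21):
  print(z,((proj(c,place([e[0],e[1],-.182],[[0,55,e[2]+z+18],[0,59,e[2]+z+18],[0,59,e[2]+z-18],[0,90,e[2]+z+11],[0,90,e[2]+z-11],[-28,57,e[2]+z+18],[28,57,e[2]+z+18]]))-[200,40])*3.3).round(0).tolist())
E
```

```text
17 [[344.0, 493.0], [344.0, 446.0], [352.0, 406.0], [343.0, 56.0], [348.0, 94.0], [13.0, 469.0], [674.0, 469.0]]
19 [[344.0, 497.0], [343.0, 448.0], [351.0, 408.0], [342.0, 52.0], [348.0, 91.0], [6.0, 473.0], [680.0, 473.0]]
21 [[343.0, 501.0], [343.0, 452.0], [351.0, 409.0], [342.0, 48.0], [348.0, 88.0], [-0.0, 476.0], [685.0, 476.0]]
```

View pics/c7.png

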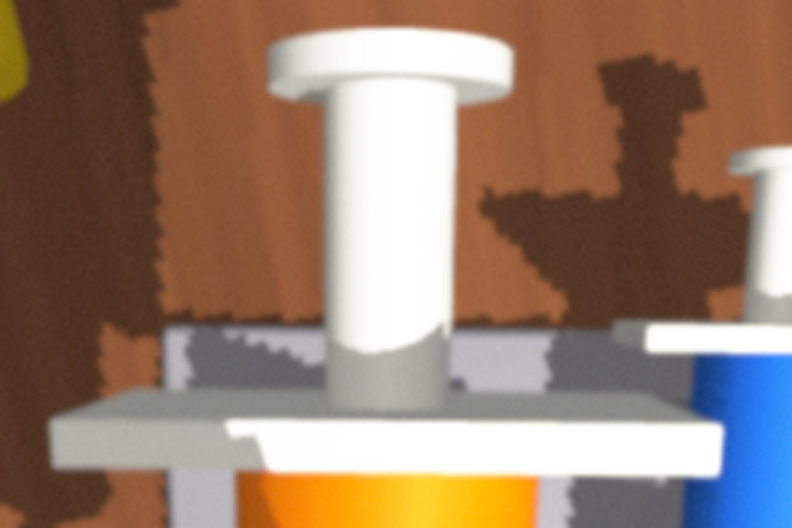

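Held centred. Next I carry it to hover above the cradle.

>>> {"name": "arm_command", "arguments": {
  "targets": [
    [0.0004,-0.014,0,0,0,0],
    [0.0004,-0.0275,0,0,0,0],
    [0.0004,-0.0275,0,0,0,0],
    [0.0004,-0.0275,0,0,0,0],
    [0.0004,-0.0275,0,0,0,0],
    [0.0004,-0.0275,0,0,0,0],
    [0.0004,-0.0275,0,0,0,0],
    [0.0004,-0.0275,0,0,0,0],
    [0.0004,-0.0275,0,0,0,0],
    [0.0004,-0.0275,0,0,0,0],
    [0.0004,-0.0275,0,0,0,0],
    [0.0004,-0.0275,0,0,0,0],
    [0.0004,-0.0275,0,0,0,0],
    [0.0004,-0.0275,0,0,0,0],
    [0,-0.0275,0,0,0,-0.03],
    [0,0,0.01,0,0,-0.043],
    [0,0,0.02,0,0,-0.043],
    [0,0,0.02,0,0,0],
    [0,0,0,0,0,0],
    [0,0,0,0,0,0]
  ]
}}

```text
clock: 12.63
eef_pos: [519.4, 43.4, 100.8]
tcp_rot: [3.141, 0.004, -0.066]
contact_force: [-0.4, 0.3, 0.8]
opening: 0.341
```

```bash
python3 - <<'E'
from h import *
from rig import r
for n in("top","scene","wrist"):
  f=r.grab_frame(n);cv2.imwrite(f"pics/{n}8.png",f["image"])
delta(r.sense(),(521.5,43.2),-0.066,100)
i=cv2.imread("pics/top8.png");cv2.imwrite("pics/t8.png",cv2.resize(i[175:280,140:335],None,fx=4,fy=4,interpolation=cv2.INTER_CUBIC))
i=cv2.imread("pics/scene8.png");cv2.imwrite("pics/s8.png",cv2.resize(i[165:305,290:440],None,fx=4,fy=4,interpolation=cv2.INTER_CUBIC))
E
```

```text
clock 12.78 pos [521.7  43.2 103. ] rpy [-3.141e+00 -1.000e-03 -6.600e-02] F [ 0.7 -0.6 -0.5] open 0.334 q [0.08 0.36 1.96 0.   0.82 0.15]
shift tool mm [-0.2  0.   3. ] rotvec [-0.    -0.001 -0.   ] (translate first, then turn)
```

View pics/wrist8.png

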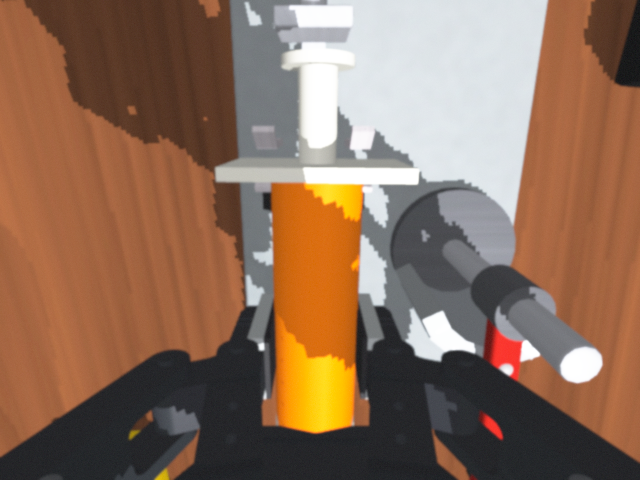

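View pics/t8.png

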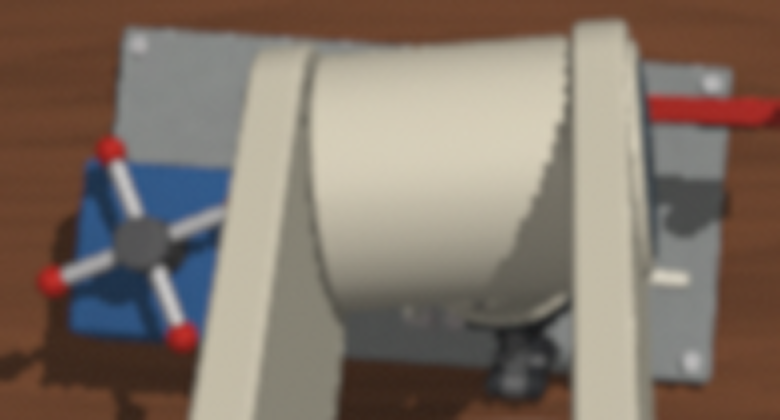

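View pics/s8.png

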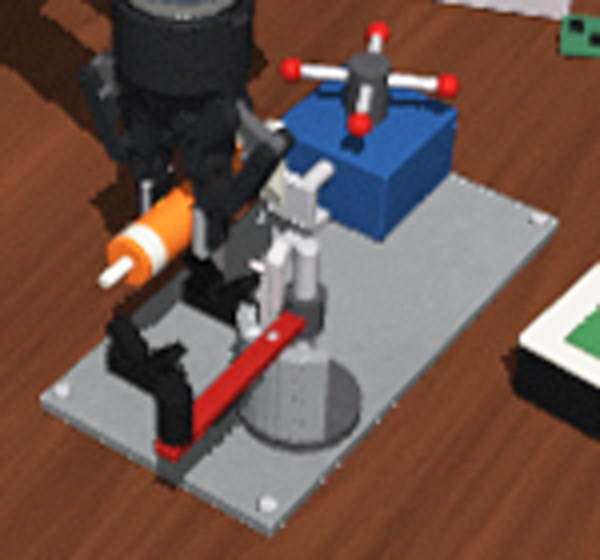

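```bash
python3 - <<'E'
from h import *
i=cv2.imread("pics/wrist8.png");cv2.imwrite("pics/c8.png",cv2.resize(i[0:220,200:430],None,fx=3.4,fy=2.7,interpolation=cv2.INTER_CUBIC))
i=cv2.imread("pics/scene8.png");cv2.imwrite("pics/c9.png",cv2.resize(i[190:260,310:390],None,fx=9,fy=8,interpolation=cv2.INTER_CUBIC))
E
```

```text
(no output)
```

View pics/c8.png

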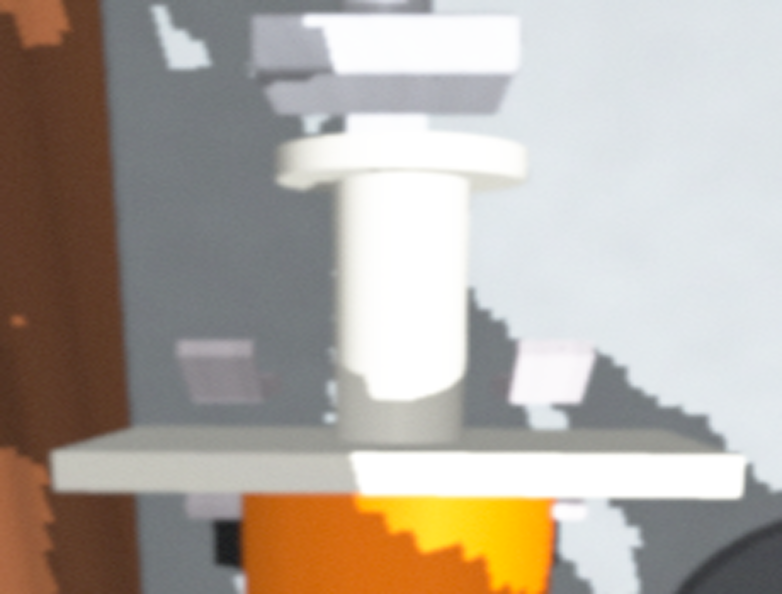

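View pics/c9.png

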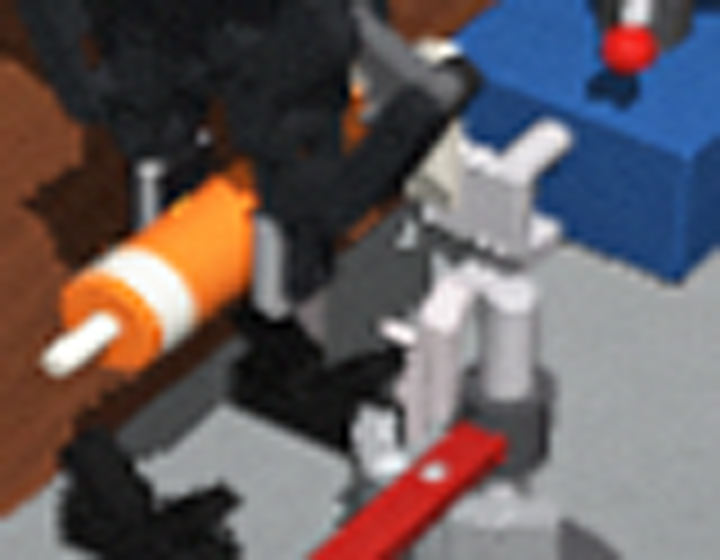

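```bash
python3 - <<'E'
from h import *
from rig import r
f=r.grab_frame("wrist");c=camof(f);s=r.sense();e=s["eef_pos"];print(e,c["p"],c["o"])
i0=cv2.imread("pics/wrist8.png");print(np.abs(i0.astype(int)-f["image"]).mean())
# ground: flange top edge z=e+19+18
zf=e[2]+37
for nm,uv,z in [("flange55",(317,494/2.7),zf),("flange59",(317,452/2.7),zf),("plateTopL",(273.5,27),71),("plateTopR",(353,27),71),("plateBotL",(278.8,41.9),39),("plateBotR",(348,41.9),39),
 ("postL",(200+215/3.4,342/2.7),61),("postR",(200+557/3.4,342/2.7),61),("postLb",(200+228/3.4,402/2.7),61),("postRb",(200+547/3.4,402/2.7),61),("nz",(200+215/3.4,518/2.7),61)]:
    w=ray(c,uv,z); d=w[:2]-e[:2]; a=-0.066
    print(nm,w.round(1),"rel to TCP in tool-aligned (x,y fwd)",round(d[0]*np.cos(a)+d[1]*np.sin(a),1),round(-d[0]*np.sin(a)+d[1]*np.cos(a),1))
E
```

```text
[521.84977069  43.13284384 103.17114333] [528.52167703 114.9501907  244.90877008] [ 2.85160159e+00 -6.29650172e-04 -6.61359628e-02]
2.594313151041667
flange55 [528.1 100.3 140.2] rel to TCP in tool-aligned (x,y fwd) 2.5 57.5
flange59 [528.4 104.5 140.2] rel to TCP in tool-aligned (x,y fwd) 2.5 61.6
plateTopL [514.4 154.4  71. ] rel to TCP in tool-aligned (x,y fwd) -14.8 110.5
plateTopR [546.4 152.3  71. ] rel to TCP in tool-aligned (x,y fwd) 17.3 110.5
plateBotL [513.7 155.1  39. ] rel to TCP in tool-aligned (x,y fwd) -15.5 111.2
plateBotR [547.  152.9  39. ] rel to TCP in tool-aligned (x,y fwd) 17.8 111.2
postL [505.  116.5  61. ] rel to TCP in tool-aligned (x,y fwd) -21.7 72.0
postR [550.8 113.4  61. ] rel to TCP in tool-aligned (x,y fwd) 24.2 72.0
postLb [505.7 106.5  61. ] rel to TCP in tool-aligned (x,y fwd) -20.3 62.2
postRb [549.1 103.6  61. ] rel to TCP in tool-aligned (x,y fwd) 23.2 62.2
nz [501.8  86.7  61. ] rel to TCP in tool-aligned (x,y fwd) -22.8 42.2
```

Relative to the slot (same camera), the cartridge sits about 2 mm too far to +y and 1.3 mm too far to +x. I correct that and lower to just above the lead-ins.

>>> {"name": "arm_command", "arguments": {
  "targets": [
    [-0.0006,0.001,0.012,0,0,0],
    [-0.0007,0.001,0.012,0,0,0],
    [0,0,0.01,0,0,0],
    [0,0,0.006,0,0,0],
    [0,0,0,0,0,0],
    [0,0,0,0,0,0]
  ]
}}

```text
clock: 13.33
eef_pos: [520.0, 41.1, 62.4]
tcp_rot: [-3.142, 0.0, -0.066]
contact_force: [0.2, -0.1, -1.4]
opening: 0.334
```

```bash
python3 - <<'E'
from h import *
from rig import r
f=r.grab_frame("wrist");cv2.imwrite("pics/wrist9.png",f["image"])
g=r.grab_frame("scene")["image"];cv2.imwrite("pics/s9.png",cv2.resize(g[190:270,305:395],None,fx=8,fy=7,interpolation=cv2.INTER_CUBIC))
delta(r.sense(),(520.5,41.2),-0.066,38);print(camof(f))
cv2.imwrite("pics/c10.png",cv2.resize(f["image"][0:220,200:430],None,fx=3.4,fy=2.7,interpolation=cv2.INTER_CUBIC))
E
```

```text
clock 13.43 pos [520.3  41.2  62.8] rpy [-3.141e+00 -1.000e-03 -6.600e-02] F [ 0.9  0.3 -1.6] open 0.343 q [0.08 0.42 1.98 0.   0.73 0.14]
shift tool mm [ 0.2  0.  24.8] rotvec [-0.    -0.001 -0.   ] (translate first, then turn)
{'f': 386.37650472660613, 'c': (315.2353748130317, 241.83635367916935), 'p': array([526.89729395, 112.93903675, 204.27821218]), 'o': array([ 2.85142048e+00,  3.50694734e-04, -6.59128826e-02])}
```

View pics/c10.png

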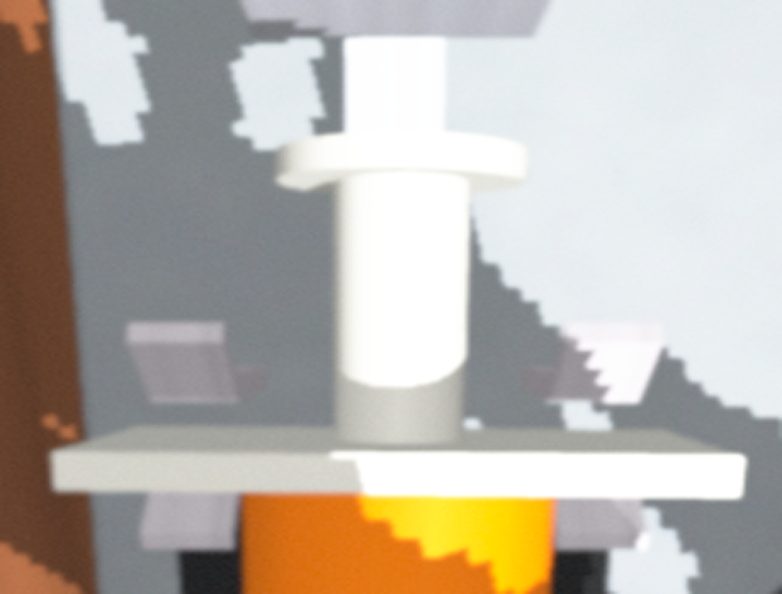

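View pics/s9.png

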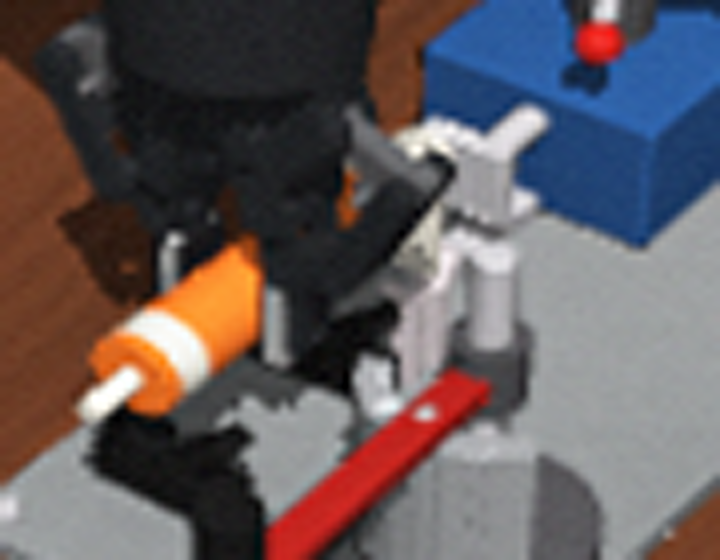

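```bash
python3 - <<'E'
from h import *
c={'f': 386.3765, 'c': (315.23537, 241.83635), 'p': np.array([526.89729395, 112.93903675, 204.27821218]), 'o': np.array([ 2.85142048e+00,  3.50694734e-04, -6.59128826e-02])}
e=np.array([520.3,41.2,62.8])
for nm,v,z in [("f55",495,17.5+18+62.8),("f59",452,98.3),("pusherbot",36,39),("A top",322,61),("A mid",343,61),("A bot",402,61),("B bot",550,61),("B bot50",550,50),("A bot50",402,50)]:
    w=ray(c,(317,v/2.7),z);d=w[:2]-e[:2];a=-.066;print(nm,round(-d[0]*np.sin(a)+d[1]*np.cos(a),1))
E
```

```text
f55 57.1
f59 61.4
pusherbot 113.1
A top 74.5
A mid 71.8
A bot 64.3
B bot 44.2
B bot50 42.1
A bot50 63.7
```

The flange is at 59.25 and the slot centre at 59.2–59.6 (same frame), and x is aligned. Lowering into the saddles.

>>> {"name": "arm_command", "arguments": {
  "targets": [
    [0,0,0.004,0,0,0],
    [0,0,0.004,0,0,0],
    [0,0,0.004,0,0,0],
    [0,0,0.004,0,0,0],
    [0,0,0.003,0,0,0],
    [0,0,0.002,0,0,0],
    [0,0,0,0,0,0],
    [0,0,0,0,0,0]
  ]
}}

```text
clock: 14.1
eef_pos: [519.7, 41.1, 41.1]
tcp_rot: [3.142, 0.0, -0.066]
contact_force: [-0.3, 0.6, -1.0]
opening: 0.337
```

>>> {"name": "arm_command", "arguments": {
  "targets": [
    [0,0,0.002,0,0,0],
    [0,0,0.0015,0,0,0],
    [0,0,0,0,0,0],
    [0,0,0,0,0,0]
  ]
}}

```text
clock: 14.43
eef_pos: [520.1, 41.2, 38.0]
tcp_rot: [-3.142, -0.0, -0.066]
contact_force: [-0.2, -0.9, 1.9]
opening: 0.337
```

>>> {"name": "arm_command", "arguments": {
  "targets": [
    [0,0,0.001,0,0,0],
    [0,0,0,0,0,0],
    [0,0,0,0,0,0]
  ]
}}

```text
clock: 14.68
eef_pos: [520.1, 41.1, 37.8]
tcp_rot: [-3.142, -0.001, -0.066]
contact_force: [-3.8, -0.4, 15.3]
opening: 0.336
```

```bash
python3 - <<'E'
from h import *
from rig import r
f=r.grab_frame("wrist")
g=r.grab_frame("scene")["image"];cv2.imwrite("pics/s10.png",cv2.resize(g[190:270,305:395],None,fx=8,fy=7,interpolation=cv2.INTER_CUBIC))
delta(r.sense(),(520.5,41.2),-0.066,38)
cv2.imwrite("pics/c11.png",cv2.resize(f["image"][0:220,200:430],None,fx=3.4,fy=2.7,interpolation=cv2.INTER_CUBIC))
E
```

```text
clock 14.78 pos [520.1  41.1  37.8] rpy [-3.142e+00 -1.000e-03 -6.600e-02] F [-3.5 -1.  14.1] open 0.339 q [ 0.08  0.47  1.99 -0.    0.68  0.14]
shift tool mm [ 0.4 -0.1 -0.2] rotvec [-0.    -0.001  0.   ] (translate first, then turn)
```

View pics/c11.png

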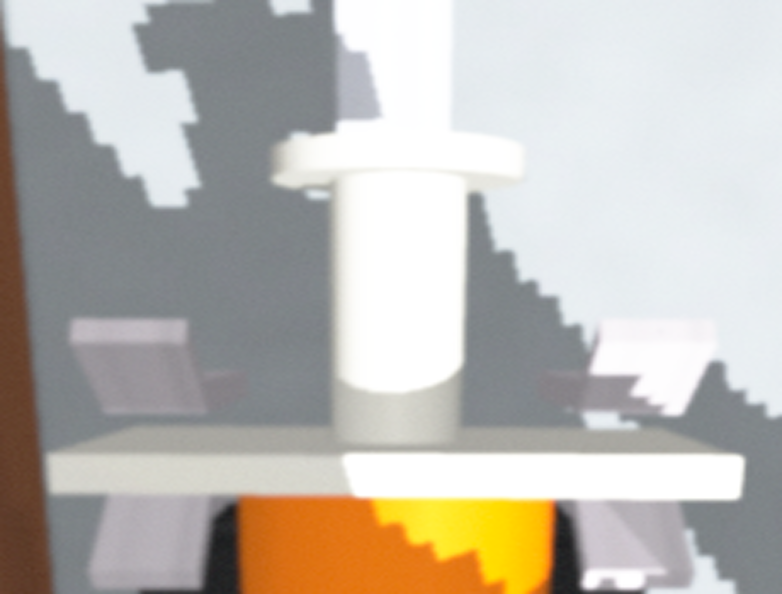

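View pics/s10.png

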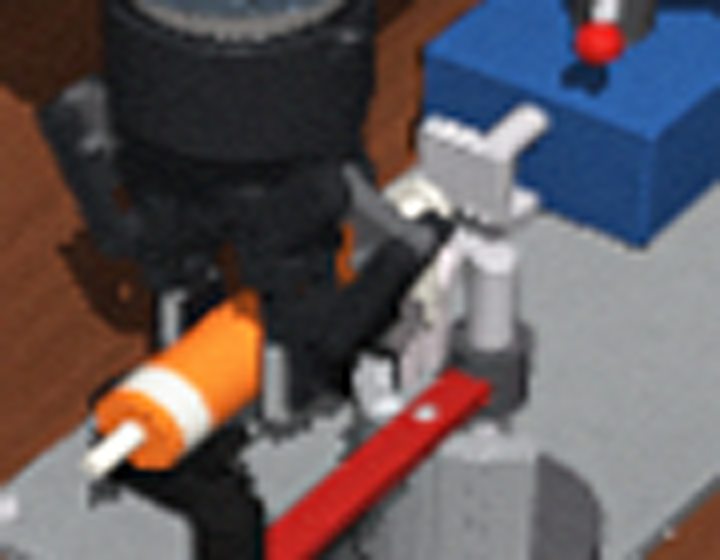

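Contact came at TCP z 37.8, which puts the axis at about 55, with the flange between the post pairs. Releasing gently and retreating up.

>>> {"name": "arm_command", "arguments": {
  "targets": [
    [0,0,-0.001,0,0,0],
    [0,0,0,0,0,0],
    [0,0,0,0,0,0],
    [0,0,0,0,0,0],
    [0,0,0,0,0,0]
  ],
  "fingers": 0.055
}}

```text
clock: 15.2
eef_pos: [519.8, 41.2, 37.6]
tcp_rot: [-3.142, 0.0, -0.066]
contact_force: [0.2, -0.3, -0.5]
opening: 0.644
```

>>> {"name": "arm_command", "arguments": {
  "targets": [
    [0,0,-0.008,0,0,0],
    [0,0,-0.015,0,0,0],
    [0,0,-0.025,0,0,0],
    [0,0,-0.03,0,0,0],
    [0,0,-0.03,0,0,0],
    [0,0,-0.03,0,0,0],
    [0,0,-0.03,0,0,0],
    [0,0,-0.015,0,0,0],
    [0,0,0,0,0,0]
  ]
}}

```text
clock: 15.95
eef_pos: [522.0, 41.3, 225.2]
tcp_rot: [-3.141, -0.007, -0.066]
contact_force: [0.3, -0.1, -0.1]
opening: 0.639
```

```bash
python3 - <<'E'
from h import *
from rig import r
f=r.grab_frame("wrist");cv2.imwrite("pics/w12.png",f["image"]);print(camof(f))
g=r.grab_frame("scene")["image"];cv2.imwrite("pics/s12.png",cv2.resize(g[165:305,290:440],None,fx=4,fy=4,interpolation=cv2.INTER_CUBIC))
delta(r.sense(),(600.5,-87),-0.04,221)
E
```

```text
{'f': 386.37650472660613, 'c': (315.2353748130317, 241.83635367916935), 'p': array([527.93082827, 113.03767921, 367.20538057]), 'o': array([ 2.85240715, -0.00662831, -0.06577934])}
clock 16.05 pos [519.9  41.2 221.4] rpy [-3.141e+00 -1.000e-03 -6.600e-02] F [-0.6  0.1 -1. ] open 0.641 q [0.08 0.2  1.86 0.   1.07 0.14]
shift tool mm [ 88.9 122.6   0.5] rotvec [-0.    -0.001 -0.026] (translate first, then turn)
```

View pics/w12.png

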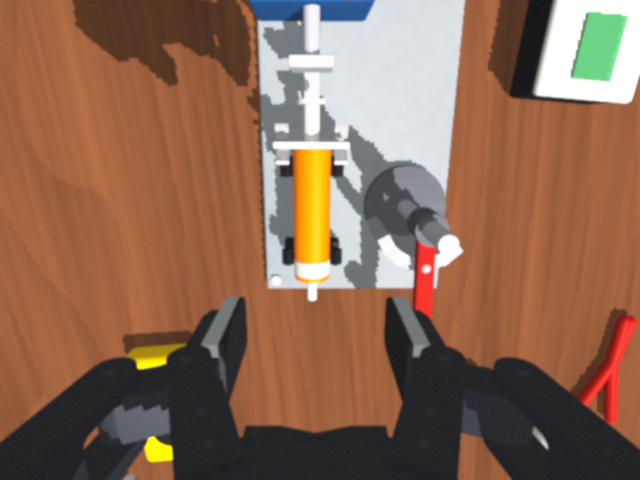

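View pics/s12.png

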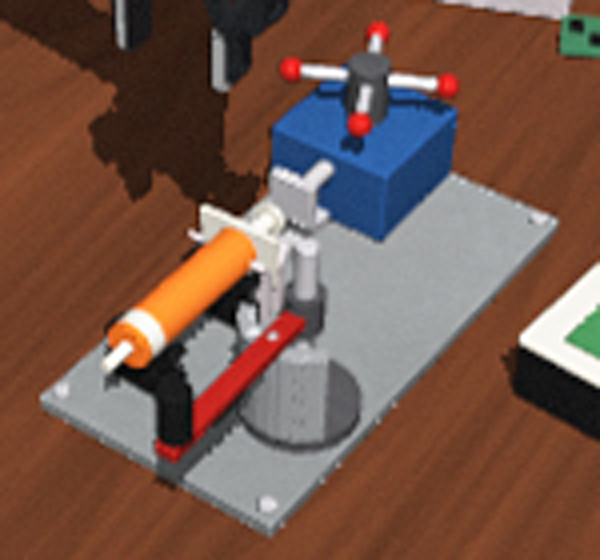

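Seated: flange in the slot, bar aside at right. Returning to the knob.

>>> {"name": "arm_command", "arguments": {
  "targets": [
    [0.0128,0.0176,0,0,0,0],
    [0.0128,0.0176,0,0,0,0],
    [0.0128,0.0176,0,0,0,0],
    [0.0128,0.0176,0,0,0,0],
    [0.0128,0.0176,0,0,0,0],
    [0.0128,0.0176,0,0,0,0],
    [0.0128,0.0176,0,0,0,-0.025],
    [0,0,0.02,0,0,0],
    [0,0,0.02,0,0,0],
    [0,0,0.02,0,0,0],
    [0,0,0,0,0,0]
  ]
}}

```text
clock: 16.97
eef_pos: [597.5, -87.3, 155.2]
tcp_rot: [-3.141, 0.009, -0.041]
contact_force: [-0.2, 0.1, 0.1]
opening: 0.643
```

```bash
python3 - <<'E'
from h import *
from rig import r
f=r.grab_frame("wrist");cv2.imwrite("pics/w13.png",f["image"])
delta(r.sense(),(601,-87.8),-0.042,105)
E
```

```text
clock 17.02 pos [598.6 -87.4 157.4] rpy [-3.141  0.007 -0.041] F [-1.1  0.2 -0.2] open 0.642 q [-0.15  0.4   1.74  0.    1.01 -0.11]
shift tool mm [ 2.8  0.4 52.4] rotvec [-0.001  0.007  0.001] (translate first, then turn)
```

View pics/w13.png

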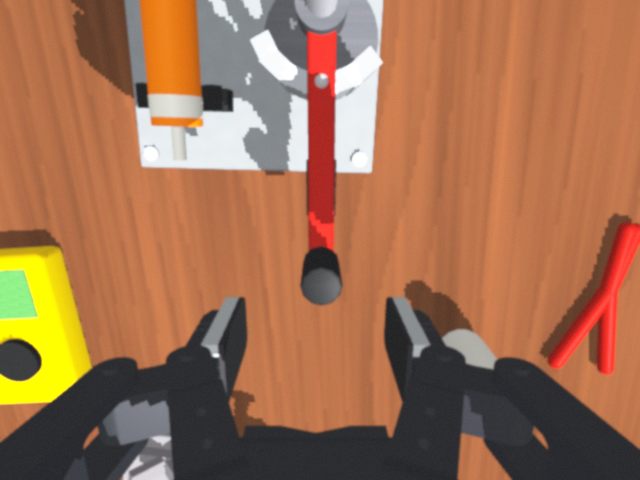

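>>> {"name": "arm_command", "arguments": {
  "targets": [
    [0.001,0,0.015,0,0,0],
    [0.001,0,0.015,0,0,0],
    [0,0,0.013,0,0,0],
    [0,0,0.008,0,0,0],
    [0,0,0,0,0,0],
    [0,0,0,0,0,0]
  ]
}}

```text
clock: 17.52
eef_pos: [603.0, -87.7, 109.8]
tcp_rot: [-3.142, 0.001, -0.041]
contact_force: [0.2, 0.6, -1.2]
opening: 0.646
```

>>> {"name": "arm_command", "arguments": {
  "targets": [
    [0,0,0,0,0,0],
    [0,0,0,0,0,0],
    [0,0,0,0,0,0],
    [0,0,0,0,0,0],
    [0,0,0,0,0,0],
    [0,0,0,0,0,0]
  ],
  "fingers": 0.01,
  "squeeze": 50
}}

```text
clock: 18.02
eef_pos: [603.7, -88.0, 110.5]
tcp_rot: [3.141, -0.001, -0.041]
contact_force: [1.0, -2.0, 5.0]
opening: 0.213
```

>>> {"name": "arm_command", "arguments": {
  "targets": [
    [0,0,-0.003,0,0,0],
    [0,0,-0.004,0,0,0],
    [0,0,0,0,0,0],
    [0,0,0,0,0,0]
  ]
}}

```text
clock: 18.35
eef_pos: [602.7, -87.5, 116.5]
tcp_rot: [-3.141, 0.001, -0.041]
contact_force: [0.4, 1.4, -5.4]
opening: 0.214
```

>>> {"name": "arm_command", "arguments": {
  "targets": [
    [0,0,0,0,0,-0.025],
    [-0.00625,-0.00016,0,0,0,0.05],
    [-0.01248,-0.00062,0,0,0,0.1],
    [-0.01248,-0.00062,0,0,0,0.1],
    [-0.01248,-0.00062,0,0,0,0.1],
    [-0.01248,-0.00062,0,0,0,0.1],
    [-0.01248,-0.00062,0,0,0,0.1],
    [-0.01248,-0.00062,0,0,0,0.1],
    [-0.01248,-0.00062,0,0,0,0.1],
    [-0.01248,-0.00062,0,0,0,0.1],
    [-0.01248,-0.00062,0,0,0,0.1],
    [-0.01248,-0.00062,0,0,0,0.1],
    [-0.01248,-0.00062,0,0,0,0.1],
    [-0.01248,-0.00062,0,0,0,0.1],
    [-0.01248,-0.00062,0,0,0,0.1],
    [-0.01248,-0.00062,0,0,0,0.1],
    [-0.00625,-0.00016,0,0,0,0.05],
    [0,0,0,0,0,0],
    [0,0,0,0,0,0]
  ]
}}

```text
clock: 19.93
eef_pos: [479.4, 30.1, 116.5]
tcp_rot: [3.14, -0.0, -1.513]
contact_force: [-1.9, -3.0, -5.8]
opening: 0.21
```

```bash
python3 - <<'E'
from h import *
from rig import r
f=r.grab_frame("wrist");cv2.imwrite("pics/w14.png",f["image"])
delta(r.sense(),(480.6,46),-1.63,93)
E
```

```text
clock 19.98 pos [479.4  29.9 116.4] rpy [ 3.14  -0.    -1.513] F [-2.3 -2.1 -5.9] open 0.212 q [ 0.06  0.28  2.04 -0.    0.82  1.57]
shift tool mm [-16.   -2.2  23.4] rotvec [ 0.002 -0.     0.117] (translate first, then turn)
```

View pics/w14.png

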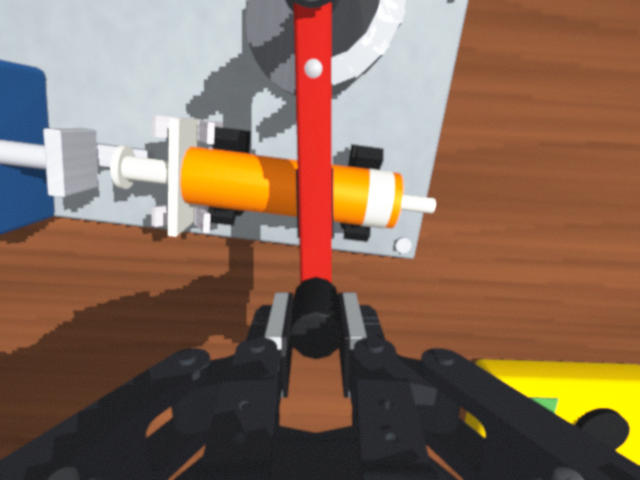

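It's at about 0.12 rad, so I take the rest of the arc and lower onto the barrel.

>>> {"name": "arm_command", "arguments": {
  "targets": [
    [-0.00625,-0.00016,0,0,0,0.05],
    [-0.00625,-0.00016,0,0,0,0.05],
    [0,0,0,0,0,0],
    [0,0,0,0,0,0],
    [0,0,0.004,0,0,0],
    [0,0,0.005,0,0,0],
    [0,0,0.005,0,0,0],
    [0,0,0.004,0,0,0],
    [0,0,0.003,0,0,0],
    [0,0,0,0,0,0],
    [0,0,0,0,0,0]
  ]
}}

```text
clock: 20.9
eef_pos: [479.3, 42.3, 95.5]
tcp_rot: [3.14, -0.0, -1.614]
contact_force: [-6.8, -1.4, -4.3]
opening: 0.212
```

>>> {"name": "arm_command", "arguments": {
  "targets": [
    [0,0,0.001,0,0,0],
    [0,0,0,0,0,0],
    [0,0,0,0,0,0]
  ]
}}

```text
clock: 21.15
eef_pos: [479.3, 42.4, 94.7]
tcp_rot: [3.14, -0.0, -1.614]
contact_force: [-6.6, -1.8, -3.9]
opening: 0.213
```

>>> {"name": "arm_command", "arguments": {
  "targets": [
    [0,0,0,0,0,0],
    [0,0,0,0,0,0],
    [0,0,0,0,0,0],
    [0,0,0,0,0,0],
    [0,0,0,0,0,0]
  ],
  "fingers": 0.06
}}

```text
clock: 21.57
eef_pos: [481.1, 42.9, 95.2]
tcp_rot: [-3.14, 0.0, -1.616]
contact_force: [0.2, -0.6, 0.2]
opening: 0.697
```

>>> {"name": "arm_command", "arguments": {
  "targets": [
    [0,0,-0.01,0,0,0],
    [0,0,-0.02,0,0,0],
    [0,0,-0.03,0,0,0],
    [0,0,-0.03,0,0,0],
    [0,0,-0.02,0,0,0],
    [0,0,0,0,0,0],
    [0,0,0,0,0,0]
  ]
}}

```text
clock: 22.15
eef_pos: [481.2, 43.0, 206.5]
tcp_rot: [-3.138, 0.0, -1.616]
contact_force: [0.1, -0.7, -0.3]
opening: 0.701
```

```bash
python3 - <<'E'
from h import *
from rig import r
f=r.grab_frame("wrist");cv2.imwrite("pics/w15.png",f["image"])
g=r.grab_frame("scene")["image"];cv2.imwrite("pics/s15.png",cv2.resize(g[165:305,290:440],None,fx=4,fy=4,interpolation=cv2.INTER_CUBIC))
delta(r.sense(),(533,240),-1.63,205)
E
```

```text
clock 22.25 pos [479.8  42.8 204.5] rpy [ 3.141 -0.    -1.616] F [ 0.3 -0.3  0. ] open 0.703 q [0.09 0.16 1.96 0.   1.02 1.7 ]
shift tool mm [-199.4  -44.3   -0.6] rotvec [ 0.001 -0.     0.014] (translate first, then turn)
```

View pics/w15.png

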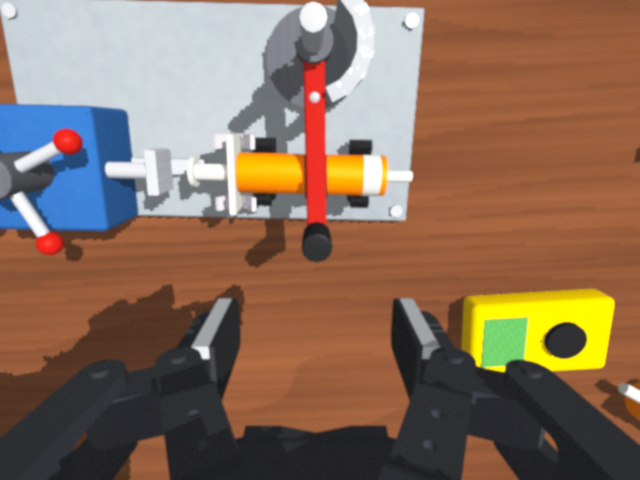

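View pics/s15.png

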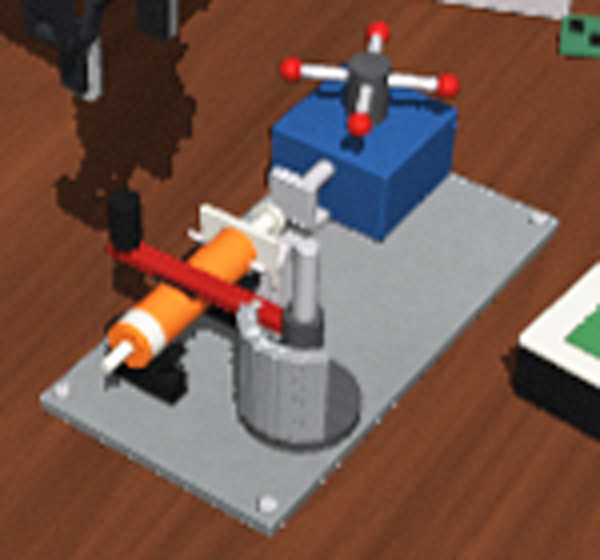

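The bar lies on the barrel at about 0.02 rad. Now the star wheel: close the fingers and go behind the spoke that points towards +x.

>>> {"name": "arm_command", "arguments": {
  "targets": [
    [-0.0209,-0.0093,0,0,0,0],
    [-0.0209,-0.0093,0,0,0,0],
    [-0.0209,-0.0093,0,0,0,0],
    [-0.0209,-0.0093,0,0,0,0],
    [-0.0209,-0.0093,0,0,0,0],
    [-0.0209,-0.0093,0,0,0,0],
    [-0.0209,-0.0093,0,0,0,0],
    [-0.0209,-0.0093,0,0,0,0],
    [-0.0209,-0.0093,0,0,0,0],
    [0,0,0,0,0,-0.109],
    [0,0,0,0,0,-0.109],
    [0,0,0,0,0,-0.109],
    [0,0,0,0,0,-0.109],
    [0,0,0,0,0,0],
    [0,0,0,0,0,0]
  ],
  "fingers": 0
}}

```text
clock: 23.5
eef_pos: [571.7, 226.8, 203.5]
tcp_rot: [3.139, 0.0, -1.183]
contact_force: [0.2, -0.2, 0.5]
opening: -0.0
```

```bash
python3 - <<'E'
from h import *
from rig import r
f=r.grab_frame("wrist");cv2.imwrite("pics/w16.png",f["image"]);c=camof(f)
delta(r.sense(),(572,227),-1.18,90)
b=[[50*np.cos(.456+k*np.pi/2),197+50*np.sin(.456+k*np.pi/2),100] for k in range(4)]
print(proj(c,place([520,43.2,-.066],b+[[0,197,112]])).round(0))
E
```

```text
clock 23.55 pos [571.8 226.8 203.7] rpy [ 3.14   0.    -1.184] F [-0.4 -0.5 -0.2] open -0.0 q [ 0.38  0.37  1.68 -0.    1.1   1.56]
shift tool mm [ -0.2  -0.4 113.7] rotvec [ 0.002  0.    -0.004] (translate first, then turn)
[[271. 215.]
 [201. 286.]
 [276. 350.]
 [347. 286.]
 [272. 293.]]
```

View pics/w16.png

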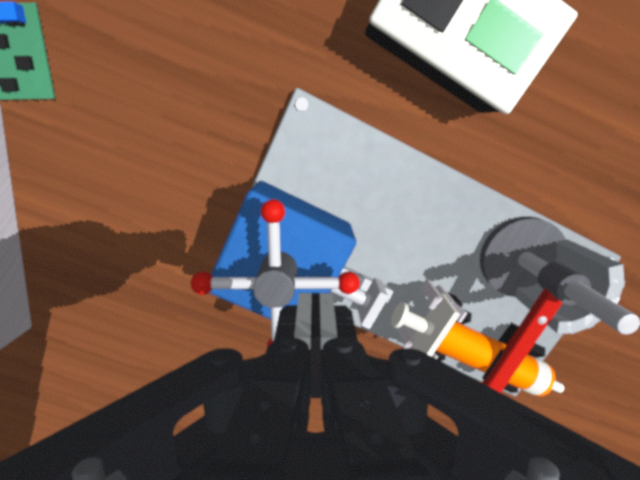

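Predicted ball positions match the picture. The balls are at (273,211), (201,283) and (349,283). Descending beside the spoke.

>>> {"name": "arm_command", "arguments": {
  "targets": [
    [0,0,0.025,0,0,0],
    [0,0,0.025,0,0,0],
    [0,0,0.025,0,0,0],
    [0,0,0.02,0,0,0],
    [0,0,0.012,0,0,0],
    [0,0,0.006,0,0,0],
    [0,0,0,0,0,0],
    [0,0,0,0,0,0]
  ]
}}

```text
clock: 24.22
eef_pos: [572.8, 227.1, 92.3]
tcp_rot: [-3.141, -0.0, -1.181]
contact_force: [0.5, 0.5, -0.1]
opening: 0.002
```

```bash
python3 - <<'E'
from h import *
from rig import r
f=r.grab_frame("wrist");cv2.imwrite("pics/w17.png",f["image"])
g=r.grab_frame("scene")["image"];cv2.imwrite("pics/s17.png",cv2.resize(g[140:290,310:440],None,fx=4,fy=4,interpolation=cv2.INTER_CUBIC))
delta(r.sense(),(572,227),-1.18,90)
E
```

```text
clock 24.32 pos [573.2 227.3  93.1] rpy [-3.14 -0.   -1.18] F [-1.1 -0.2 -0.6] open 0.003 q [0.38 0.5  1.76 0.   0.88 1.56]
shift tool mm [-0.2  1.3  3.1] rotvec [-0.002 -0.    -0.   ] (translate first, then turn)
```

View pics/w17.png

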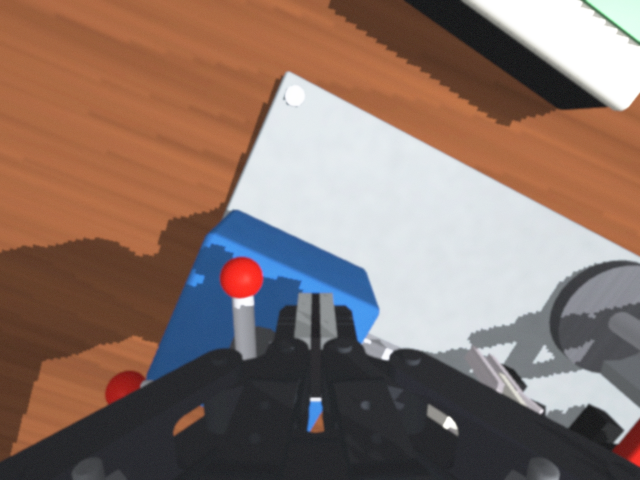

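View pics/s17.png

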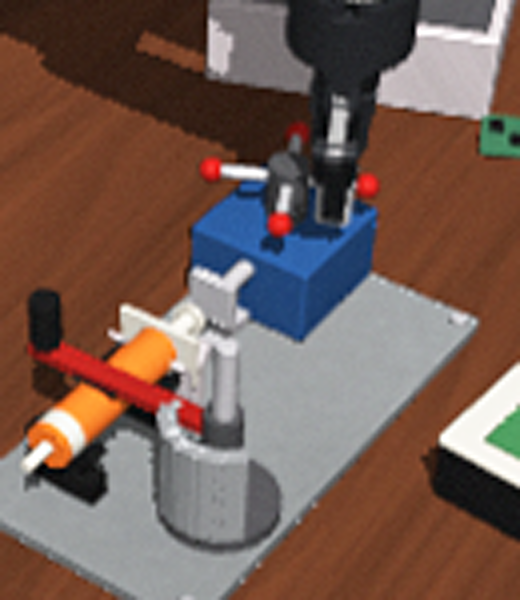

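>>> {"name": "arm_command", "arguments": {
  "targets": [
    [-0.004,0.001,0.002,0,0,0],
    [-0.004,0,0,0,0,0],
    [-0.00254,-0.00138,0,0,0,-0.08],
    [-0.00254,-0.00138,0,0,0,-0.08],
    [-0.00254,-0.00138,0,0,0,-0.08],
    [-0.00254,-0.00138,0,0,0,-0.08],
    [-0.00254,-0.00138,0,0,0,-0.08],
    [-0.00254,-0.00138,0,0,0,-0.08],
    [0,0,0,0,0,0]
  ]
}}

```text
clock: 25.07
eef_pos: [566.8, 251.8, 90.2]
tcp_rot: [-3.141, -0.0, -0.696]
contact_force: [-0.3, -1.1, -0.1]
opening: 0.007
```

```bash
python3 - <<'E'
from h import *
from rig import r
g=r.grab_frame("scene")["image"];cv2.imwrite("pics/s18.png",cv2.resize(g[140:290,310:440],None,fx=4,fy=4,interpolation=cv2.INTER_CUBIC))
delta(r.sense(),(572,227),-1.18,90)
E
```

```text
clock 25.12 pos [566.7 251.6  90.2] rpy [-3.141 -0.    -0.701] F [-0.1 -0.3  0.1] open 0.003 q [0.42 0.5  1.75 0.   0.88 1.12]
shift tool mm [19.9 15.4  0.2] rotvec [-0.001 -0.     0.479] (translate first, then turn)
```

View pics/s18.png

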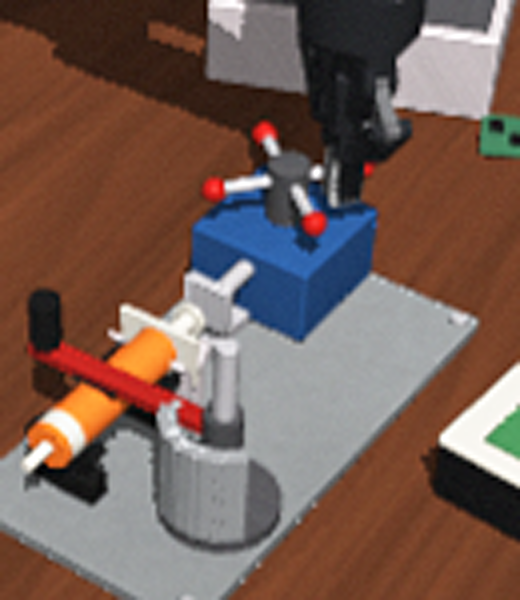

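The wheel is turning. Continuing.

>>> {"name": "arm_command", "arguments": {
  "targets": [
    [-0.00254,-0.00138,0,0,0,-0.08],
    [-0.00254,-0.00138,0,0,0,-0.08],
    [-0.00254,-0.00138,0,0,0,-0.08],
    [-0.00254,-0.00138,0,0,0,-0.08],
    [-0.00254,-0.00138,0,0,0,-0.08],
    [-0.00254,-0.00138,0,0,0,-0.08],
    [-0.00254,-0.00138,0,0,0,-0.08],
    [-0.00254,-0.00138,0,0,0,-0.08],
    [-0.00254,-0.00138,0,0,0,-0.08],
    [-0.00254,-0.00138,0,0,0,-0.08],
    [-0.00254,-0.00138,0,0,0,-0.08],
    [-0.00254,-0.00138,0,0,0,-0.08],
    [0,0,0,0,0,0]
  ]
}}

```text
clock: 26.2
eef_pos: [542.5, 274.3, 90.2]
tcp_rot: [-3.141, -0.001, 0.261]
contact_force: [0.4, -0.6, 0.5]
opening: -0.001
```

```bash
python3 - <<'E'
from h import *
from rig import r
F=r.grab_frame("scene");g=F["image"];cv2.imwrite("pics/scene19.png",g);cv2.imwrite("pics/s19.png",cv2.resize(g[150:250,310:430],None,fx=6,fy=6,interpolation=cv2.INTER_CUBIC))
f=r.grab_frame("wrist");cv2.imwrite("pics/w19.png",f["image"])
s=r.sense();delta(s,(572,227),-1.18,90);print(s["wrist_torque"])
E
```

```text
clock 26.3 pos [542.6 274.2  90.1] rpy [-3.141 -0.     0.256] F [-0.1 -0.1 -1. ] open -0.001 q [0.47 0.49 1.78 0.   0.87 0.21]
shift tool mm [16.5 53.1  0. ] rotvec [-0.    -0.     1.436] (translate first, then turn)
[ 0.12921917  0.03113455 -0.02198898]
```

View pics/s19.png

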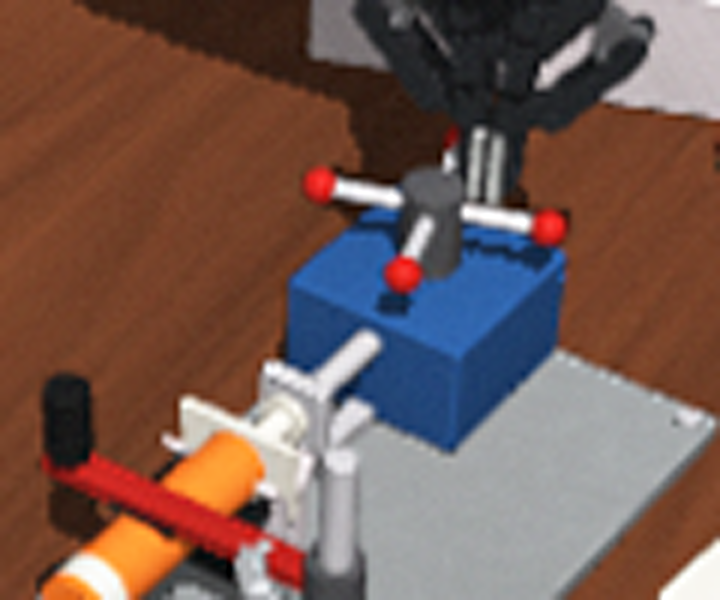

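View pics/w19.png

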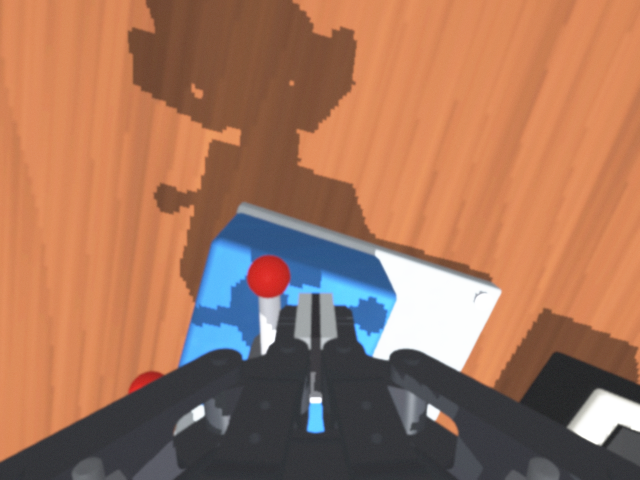

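Measure the wheel angle from the three visible balls in the scene picture.

```bash
cat > wh.py <<'E'
from h import *
def wheel(B,US,w0,hub=None):
    # calibrated by ts of scene-only loader pose
    P=[522.6,41.97,-.0662]
    def pts(w): return proj(CAM["scene"],place(P,[[50*np.cos(w+k*np.pi/2),197+50*np.sin(w+k*np.pi/2),100] for k in range(4)]))
    f=lambda p:(pts(p[0])[B]+p[1:3]-US).ravel()
    s=least_squares(f,[w0,0,0]);return s.x,f(s.x).round(1)
E
python3 - <<'E'
from wh import *
US=np.array([[319,185],[403,273],[549,227]])/6+[310,150]
# find assignment
for B in ([1,2,3],[0,1,2],[2,3,0],[3,0,1]):
    print(B,wheel(B,US,1.7))
E
```

```text
[1, 2, 3] (array([ 1.89878918,  0.09886971, -0.20971277]), array([ 0.1, -0. ,  0.1,  0.1, -0.2, -0.1]))
[0, 1, 2] (array([ 3.4695855 ,  0.09886972, -0.20971276]), array([ 0.1, -0. ,  0.1,  0.1, -0.2, -0.1]))
[2, 3, 0] (array([ 0.32799285,  0.09886972, -0.20971276]), array([ 0.1, -0. ,  0.1,  0.1, -0.2, -0.1]))
[3, 0, 1] (array([-1.24280348,  0.09886971, -0.20971276]), array([ 0.1, -0. ,  0.1,  0.1, -0.2, -0.1]))
```

Wheel at 1.90 rad, so the pusher face is about 3 mm from the plunger (contact near 2.17). Advancing 0.2, then small steps.

>>> {"name": "arm_command", "arguments": {
  "targets": [
    [-0.00254,-0.00138,0,0,0,-0.08],
    [-0.00254,-0.00138,0,0,0,-0.08],
    [-0.00125,-0.0007,0,0,0,-0.04],
    [0,0,0,0,0,0],
    [0,0,0,0,0,0]
  ]
}}

```text
clock: 26.72
eef_pos: [535.7, 275.3, 90.0]
tcp_rot: [-3.142, -0.0, 0.456]
contact_force: [1.3, -0.1, 1.4]
opening: -0.001
```

```bash
python3 - <<'E'
from h import *
from rig import r
F=r.grab_frame("scene");g=F["image"];cv2.imwrite("pics/scene20.png",g);cv2.imwrite("pics/s20.png",cv2.resize(g[150:250,310:430],None,fx=6,fy=6,interpolation=cv2.INTER_CUBIC))
cv2.imwrite("pics/s20b.png",cv2.resize(g[200:250,330:380],None,fx=12,fy=12,interpolation=cv2.INTER_CUBIC))
T=r.grab_frame("top")["image"];cv2.imwrite("pics/t20.png",cv2.resize(T[205:275,180:300],None,fx=6,fy=6,interpolation=cv2.INTER_CUBIC))
s=r.sense();delta(s,(572,227),-1.18,90);print(s["wrist_torque"])
E
```

```text
clock 26.82 pos [535.6 275.3  89.9] rpy [-3.142 -0.     0.457] F [0.9 0.5 2. ] open -0.001 q [0.47 0.48 1.79 0.   0.87 0.02]
shift tool mm [11.3 59.4 -0.1] rotvec [-0.    -0.     1.637] (translate first, then turn)
[ 0.00727229 -0.13326621  0.02888938]
```

View pics/s20.png

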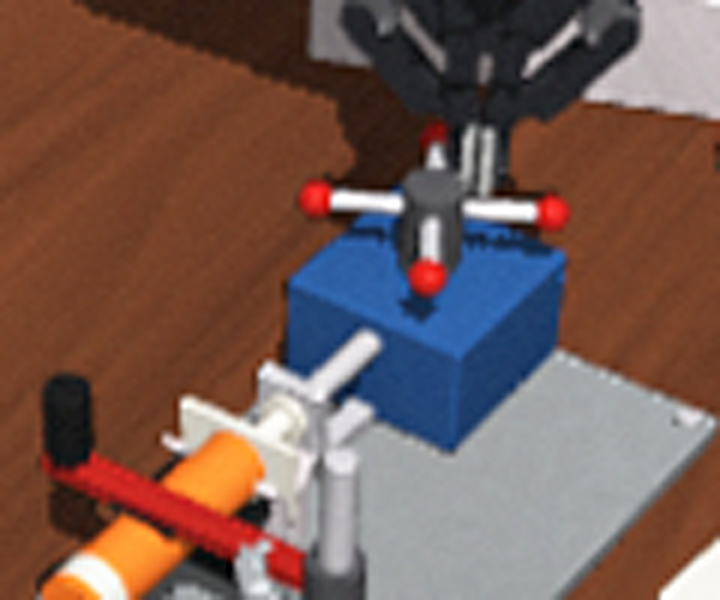

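View pics/s20b.png

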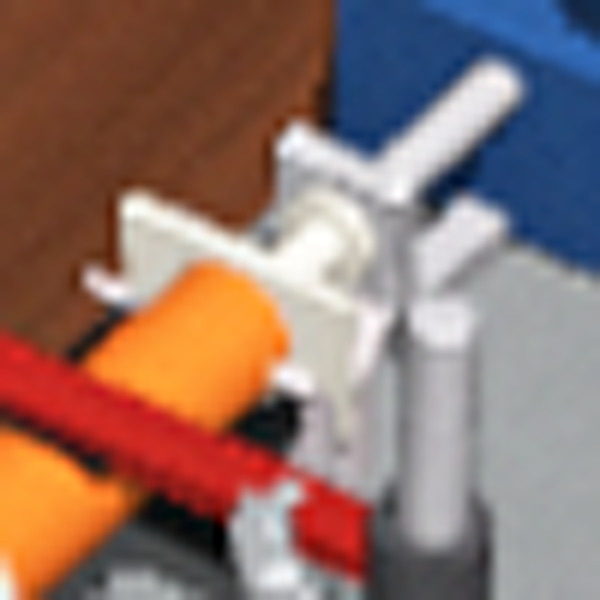

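View pics/t20.png

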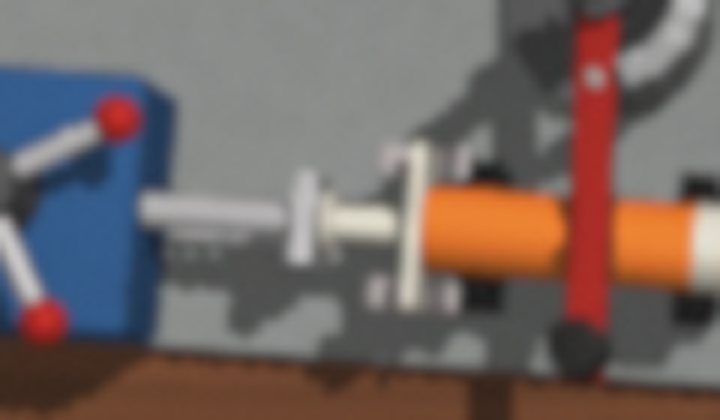

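```bash
python3 - <<'E'
from wh import *
print(wheel([1,2,3],np.array([[315,199],[427,276],[552,212]])/6+[310,150],2.1))
E
```

```text
(array([ 2.10319146,  0.09507469, -0.24843102]), array([ 0.1, -0.1,  0.1,  0.1, -0.3,  0.1]))
```

>>> {"name": "arm_command", "arguments": {
  "targets": [
    [-0.00125,-0.0007,0,0,0,-0.04],
    [-0.00125,-0.0007,0,0,0,-0.04],
    [-0.00063,-0.00035,0,0,0,-0.02],
    [0,0,0,0,0,0],
    [0,0,0,0,0,0]
  ]
}}

```text
clock: 27.23
eef_pos: [532.3, 275.5, 89.9]
tcp_rot: [3.141, -0.001, 0.558]
contact_force: [2.6, 0.3, -0.5]
opening: 0.0
```

```bash
python3 - <<'E'
from h import *
from rig import r
F=r.grab_frame("scene");g=F["image"];cv2.imwrite("pics/s21.png",cv2.resize(g[150:250,310:430],None,fx=6,fy=6,interpolation=cv2.INTER_CUBIC))
T=r.grab_frame("top")["image"];cv2.imwrite("pics/t21.png",cv2.resize(T[215:265,200:300],None,fx=8,fy=8,interpolation=cv2.INTER_CUBIC))
s=r.sense();delta(s,(572,227),-1.18,90)
E
```

```text
clock 27.33 pos [532.3 275.5  89.9] rpy [ 3.141e+00 -1.000e-03  5.590e-01] F [3.  0.8 0.6] open -0.003 q [ 0.48  0.48  1.8  -0.    0.86 -0.08]
shift tool mm [ 8.  62.2 -0.1] rotvec [-1.000e-03 -1.000e-03  1.739e+00] (translate first, then turn)
```

View pics/s21.png

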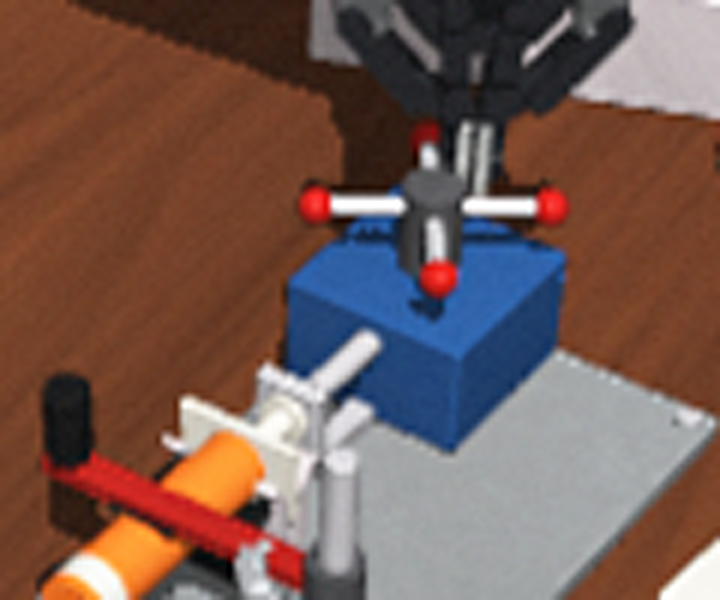

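View pics/t21.png

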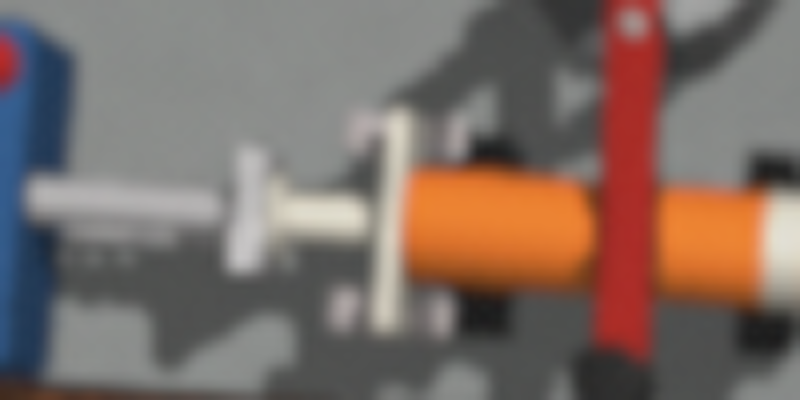

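>>> {"name": "arm_command", "arguments": {
  "targets": [
    [-0.00063,-0.00035,0,0,0,-0.02],
    [-0.00063,-0.00035,0,0,0,-0.02],
    [0,0,0,0,0,0],
    [0,0,0,0,0,0]
  ]
}}

```text
clock: 27.67
eef_pos: [530.5, 275.3, 89.9]
tcp_rot: [3.141, -0.0, 0.6]
contact_force: [3.0, 0.3, 1.3]
opening: 0.004
```

```bash
python3 - <<'E'
from wh import *
from rig import r
print(wheel([1,2,3],np.array([[315,204],[439,278],[552,206]])/6+[310,150],2.1))
F=r.grab_frame("scene");g=F["image"];cv2.imwrite("pics/s22.png",cv2.resize(g[150:250,310:430],None,fx=6,fy=6,interpolation=cv2.INTER_CUBIC))
T=r.grab_frame("top")["image"];cv2.imwrite("pics/t22.png",cv2.resize(T[215:265,200:300],None,fx=8,fy=8,interpolation=cv2.INTER_CUBIC))
s=r.sense();delta(s,(572,227),-1.18,90)
E
```

```text
(array([ 2.19044453,  0.20932937, -0.21108799]), array([ 0.2,  0.1, -0. , -0.2, -0.2,  0.1]))
clock 27.77 pos [530.5 275.3  89.9] rpy [ 3.141 -0.     0.6  ] F [4.  0.6 1.8] open -0.001 q [ 0.48  0.48  1.8  -0.    0.86 -0.12]
shift tool mm [ 7.  63.3 -0.1] rotvec [-0.   -0.    1.78] (translate first, then turn)
```

View pics/s22.png

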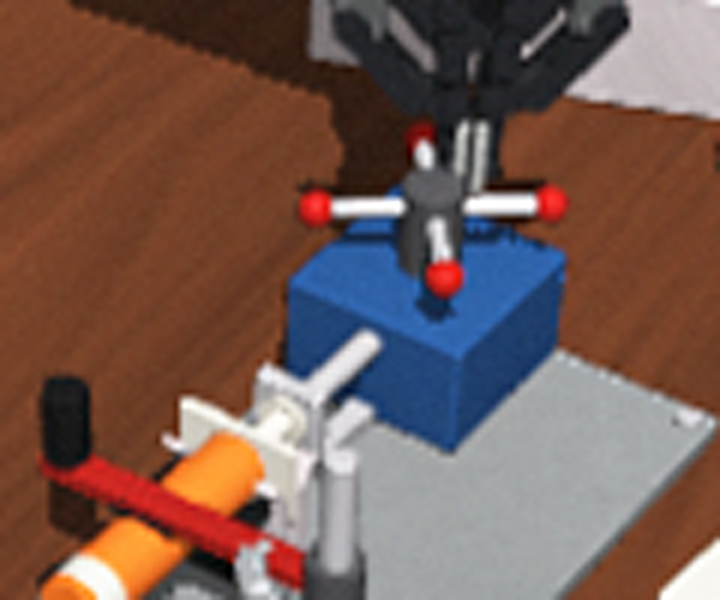

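View pics/t22.png

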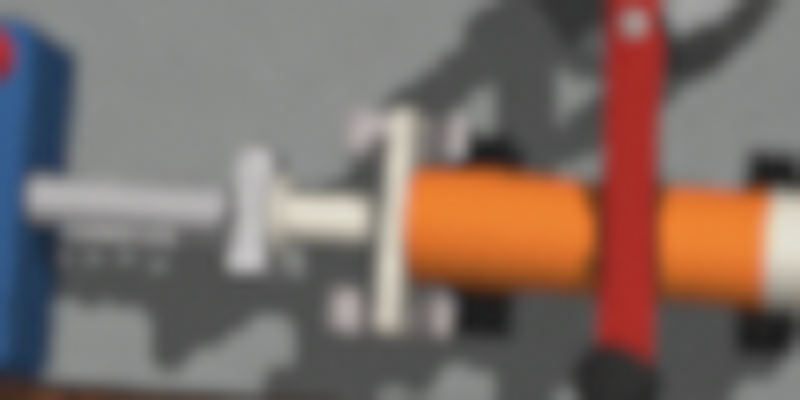

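The cartridge shifted slightly with the pusher and the force rose to 4 N, so there is contact. Backing off and going up.

>>> {"name": "arm_command", "arguments": {
  "targets": [
    [0.004,0,0,0,0,0],
    [0.005,0,0,0,0,0],
    [0,0,-0.015,0,0,0],
    [0,0,-0.03,0,0,0],
    [0,0,-0.03,0,0,0],
    [0,0,-0.03,0,0,0],
    [0,0,-0.03,0,0,0],
    [0,0,0,0,0,0],
    [0,0,0,0,0,0]
  ]
}}

```text
clock: 28.52
eef_pos: [538.5, 280.9, 226.3]
tcp_rot: [3.141, -0.002, 0.6]
contact_force: [0.4, -0.5, 1.1]
opening: -0.002
```

```bash
python3 - <<'E'
from wh import *
from rig import r
g=r.grab_frame("scene")["image"];cv2.imwrite("pics/s23.png",cv2.resize(g[150:270,300:430],None,fx=5,fy=5,interpolation=cv2.INTER_CUBIC))
cv2.imwrite("pics/s23f.png",g)
T=r.grab_frame("top")["image"];cv2.imwrite("pics/t23.png",cv2.resize(T[185:285,200:330],None,fx=6,fy=6,interpolation=cv2.INTER_CUBIC))
delta(r.sense(),(572,227),-1.18,90)
E
```

```text
clock 28.62 pos [537.1 280.1 223.7] rpy [-3.141e+00  2.000e-03  6.000e-01] F [0.4 0.  0.5] open 0.004 q [ 0.48  0.33  1.68  0.    1.13 -0.12]
shift tool mm [ -0.8  63.6 133.6] rotvec [0.002 0.002 1.78 ] (translate first, then turn)
```

View pics/s23.png

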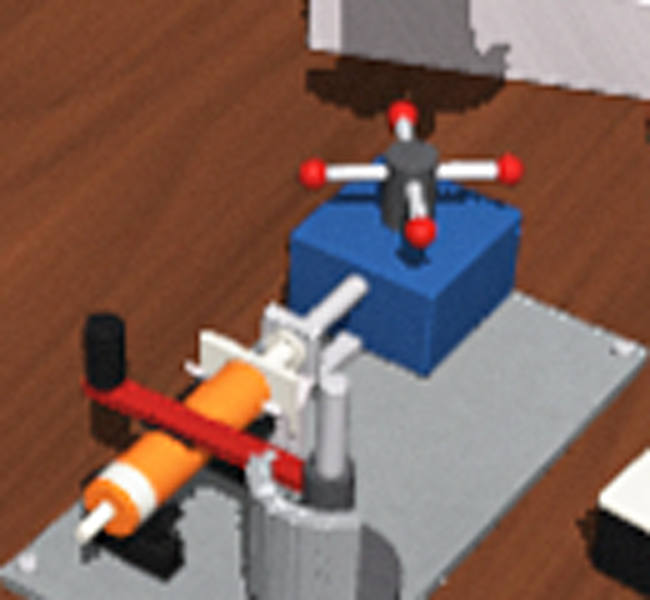

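View pics/t23.png

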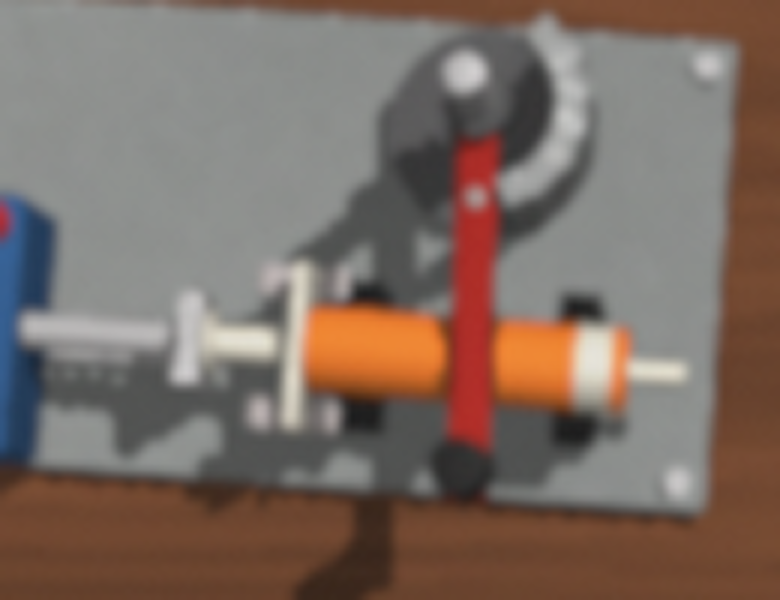

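```bash
python3 - <<'E'
from wh import *
x=wheel([0,1,2,3],np.array([[403,113],[314,173],[421,231],[510,168]])/5+[300,150],2.2);print(x, 116-12*x[0][0])
P=[522.6,41.97,-.0662]
for s in (0,.05,.1):
  for l in (0,5,10): print(s,l,((proj(CAM["scene"],place(P,[[85-125*np.cos(s),-125*np.sin(s),110+l]]))-[300,150])*5).round(0))
# cartridge y from top cam, loader pose by top
Pt=[518.27,43.19,-.0685]
for n,L in (("nozzle",[0,-75,55]),("disc",[0,90,55]),("fl",[0,57,73]),("knob",[-40,0,115])): print(n,((proj(CAM["top"],place(Pt,[L]))-[200,185])*6).round(0))
E
```

```text
(array([ 2.23847369,  0.36035871, -0.38692569]), array([-0. ,  0.3,  0.1, -0.1,  0.1, -0.2, -0.1,  0.1])) 89.13831568697007
0 0 [[111. 325.]]
0 5 [[111. 317.]]
0 10 [[111. 309.]]
0.05 0 [[103. 332.]]
0.05 5 [[103. 324.]]
0.05 10 [[103. 316.]]
0.1 0 [[ 96. 339.]]
0.1 5 [[ 96. 331.]]
0.1 10 [[ 95. 323.]]
nozzle [[683. 374.]]
disc [[205. 340.]]
fl [[293. 342.]]
knob [[441. 465.]]
```

```bash
python3 - <<'E'
from rig import r
print(r.sense()["clock"]); print(r.sign_off())
E
```

```text
28.6167
the job is handed in; nothing more can be done
None
```

The orange cartridge is loaded, and I handed the job in at 28.6 s. No verdict was reported.

**What I did:** I lifted the clamp bar and turned it about 1.6 rad aside. I laid the orange cartridge from the rest in the saddles, flange in the slot and plunger towards the pusher. I swung the bar back onto the barrel. Then I pushed one spoke of the wheel anticlockwise until the pusher met the plunger.

**Last checks:**
- **Wheel and pusher:** the wheel stands at about 2.24 rad, which puts the pusher face at y ≈ 89.1 mm. The push force rose from about 1 N to 4 N, and the cartridge moved slightly with the pusher.
- **Cartridge position:** it sits about 1 mm towards -y. The top camera gave between -0.7 and -1.7 mm, and the limit is 6 mm.
- **Clamp bar:** it is back at about 0.05 rad (0.04 to 0.06), with the lift at about 5 mm. The pressing force on the barrel was not measured; I infer it from the bar resting there.
- **Robot and other objects:** the arm is clear of everything. I did not go near the blue cartridge, bottle, meter or box, but I did not measure their final positions.

**What disagreed:** the cameras differed by up to 4 mm on the dispenser's x position. I set the cartridge down by comparing it with the slot in the same wrist picture instead.

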